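# Refit the spring on a drying-pole foot

## Robot

A 7-joint arm with a two-finger parallel gripper is mounted at the origin on the work surface. World frame = base frame: x ahead of the robot, y to its left, z up, the work surface at z = 0. Lengths are in m, angles in rad, forces in N, time in s.
With the tool pointing down it reaches from about 0.4 to 0.875 m from the base axis. Payload 19.3 kg.
Tool frame: the origin (TCP) lies midway between the tips of the shut fingers; the grasp point (between the pads) lies bot.grip_point_offset behind it (bot.grip_point_offset is the distance from the TCP to the grasp point, in m); z points along the fingers, y is the direction in which the jaws open and shut (so a half turn about z gives the same grasp; the last joint's range is limited). The gripper opens to 85 mm and grips with 20 to 120 N. Pads are 22 mm wide; open, the fingers measure 114 mm over their backs; the gripper's body (76 mm by 85 mm) begins 54 mm behind the grasp point. The pads swing forward as they close: fully open they stand 13 mm farther back than shut.
Start: joints at [1.231, 0.521, -0.036, 1.599, 0.021, 1.021, -0.113], TCP at [0.167, -0.602, 0.231] pointing down, gripper open.
Joint ranges: [-2.91, 2.91], [-0.3, 2.13], [-1.5, 1.42], [0.17, 2.43], [-1.26, 4.41], [0.16, 1.93], [-2.52, 2.52]. Speed limits (rad/s): [1.89, 1.89, 2.39, 2.39, 3.01, 3.01, 3.01].

## Interface

Orientations are given as [roll, pitch, yaw] about the fixed x, y, z axes, in that order (R = Rz(yaw) Ry(pitch) Rx(roll)).
In Python, from workcell import bot gives the robot as it stands.
- The arm moves only by the tool servo_tool, never from a script. Its argument "rows" is a list that holds one entry, the list of rows, each a list of 6 numbers: the shift along the tool's x, y, z in cm, then the turn, a rotation vector about the tool's x, y, z in degrees. A call has 1 to 5 rows; each row shifts and turns the commanded pose from where the row before left it, along the tool's axes as they then stand; what a row does not reach is not made up. A row lasts 1/8 s, in which the tool goes at most 62.5 mm and 10.7 degrees, less where a joint would pass 70% of its speed; a pose out of reach is approached as far as the arm can. A call is refused whole if a number of a shift passes 6.25 or a number of a turn 10.7, either way. A call with a gripper value outside its range is refused whole. "grip" is the opening, from -1 (shut) to 1 (fully open), so that 0 is half open, set as the call begins (left out, the last holds). The fingers move at their own pace and stop on an object; "squeeze" is the grip in N (left out, the last holds). Time passes only in rows, so rows that do not move let the fingers close. It gives the time, the measured TCP pose, the force and the opening at its end, in the units of the state.
- bot.observe(): the state, without advancing time (a new reading comes with each control period).
- bot.grab_frame(name): name is "side" or "top" or "wrist"; returns a dict with "image" (384x512x3 uint8, red, green, blue), "K" (3x3 intrinsics, pixels), "R" (3x3) and "t" (3): a world point X has camera coordinates R X + t; the wrist camera has in their place "mount" (4x4, takes a point from camera to tool coordinates, whose origin is the TCP and whose axes are the flange's). Camera axes: x right, y down, z forward; pixel columns grow to the right and rows downward; lengths in m; the calibration is good to about 2 mm. The wrist camera is an equidistant fisheye: a pixel r from the principal point sees the ray r / f radians off the axis. A picture is of the moment at which its call begins: read the wrist's pose just before it. There is no depth.
- bot.job_done(): hands the job in, once; it reports no verdict.
The state is a dict: "clock": time; "qpos": joint angles; "qd": joint speeds; "joint_efforts": joint torques, N m; "position": TCP position; "tool_rot": TCP orientation; "force": force on the tool from outside, world axes, zero at the start; "moment": the same for the moment, N m; "grip_width": finger opening in m.
Only numpy, scipy, OpenCV 4.12 (cv2) and the standard library are available. Lean on these libraries where they do the work, as an engineer would, in place of code of your own. Each camera call takes 0.05 s, during which the arm holds its last target.

## Task

Put the drying-pole foot back together: thread the loose coil spring, crimped end down as it stands, over the upright rod until it sits fully home on the seat, feeling your way and turning it slightly whenever it snags, never forcing it. Then fit the round end cap fully down on the rod's end, let go, and leave the other things on the shelf where they are.

Things in the scene. Friction and masses are not known exactly. Their poses are not given: they have to be found in the camera images.
- foot: Pole foot, fixed to the shelf: grey square base 100 x 100 x 14 mm, on it a round seat 48 mm in diameter (top 25 mm above the shelf), from whose middle an upright aluminium rod, 20 mm in diameter, rises to 127 mm (last 5 mm bevelled). The rod stands stiffly at an unknown angle about its axis, which this pose does not tell. Origin: under the base's centre, on the rod's axis; z up.
- rod_seat (a point): Centre of the seat's top, on the rod's axis. The spring must rest here.
- rod_tip (a point): Centre of the rod's top end, 127 mm above the shelf. Three steel lugs, 120 degrees apart and 10 mm wide, stick out of the rod to 16 mm from its axis at 89 to 95 mm above the shelf; three more at 53 to 59 mm stand under the gaps (turned 60 degrees). Their angle is not told by this frame. They do not turn under light loads.
- spring: Steel compression spring standing upright, 75 mm tall, outside diameter 43 mm, inside 36 mm, about 85 g. It shortens by at most 10 mm, about 0.7 N per mm, and is hard after that. More than 20 N between spring and foot damages them. Origin: centre of its lower end (when not compressed); z up.
- spring_foot (a point): Centre of the lower end face, moving with the lowest coil. Three crimps here, 6 mm wide, lowest 4 mm, point inward to 12.5 mm from the axis, 120 degrees apart, one along the x axis. They catch on lugs unless turned into the gaps (of every 120 degrees about 50 free, 70 blocked), so an angle that passes the upper lugs is stopped by the lower ones.
- spring_top (a point): Centre of the spring's upper end. The top 36 mm are dead coils wound tight: grip the spring here. They are slightly faceted: opposite flats lie across the body's x axis and every 22.5 degrees from it.
- cap: Grey plastic round end cap, 38 mm in diameter, 36 mm tall, solid top, standing with its open socket down; socket 23 mm in diameter and 22 mm deep. Fully down, the rod's end touches the socket's bottom and the cap's lower rim is 105 mm above the shelf, 5 mm over the seated spring. Origin: centre of its lower rim; z up.
- spray: Bystander: silver spray bottle, 72 mm in diameter, 203 mm tall. Origin: centre of its underside.
- jar: Bystander: glass jar with a cork-look stopper, 60 mm in diameter, 92 mm tall. Origin: centre of its underside.
- brush: Bystander: brush with a wooden handle lying flat, under 35 mm high. Origin: under its middle.
- sleeve: Bystander: plain smooth white plastic tube standing upright, 43 mm in diameter, 60 mm tall. Origin: centre of its underside.
- soap: Bystander: pale soap bar, 85 x 55 x 28 mm. Origin: centre of its underside.
- washer: Bystander: flat grey plastic washer, 52 mm in diameter, 8 mm thick. Origin: centre of its underside.
Things that resemble listed ones, but are neither listed nor needed, are in the scene too. What is shaped like the spring but red or turquoise is not meant. Of the things shaped like the cap, the grey one is meant.

How it is judged:
On the way, in this order (a step that is already met when the one before it is completed fails the run):
1. the spring is threaded past the rod's upper lugs (z of spring_foot in the frame of foot below 0.084 m and horizontal distance between spring_foot and rod_seat below 0.008 m), for 0.05 s.
2. the spring sits fully home on the seat (z of spring_foot in the frame of foot below 0.028 m and horizontal distance between spring_foot and rod_seat below 0.007 m), for 0.2 s.
At the end, for the whole second after the job is handed in: The spring's lower end is within 3 mm of the seat (less than 28 mm above the shelf) and within 7 mm of the rod's axis, the cap's rim is within 3 mm of its home height of 105 mm and within 4 mm of the rod's axis, both upright within 0.15 rad and at rest, released (all of step 2 and angle between each of spring, cap's own z axis and vertical below 0.15 rad and z of cap in the frame of foot below 0.108 m and horizontal distance between cap and rod_tip below 0.004 m and linear speed of each of cap, spring below 0.02 m/s); the robot touches nothing.
It fails at once if the spring is forced: more than 20 N between spring and foot (contact force between spring and foot above 20 N).
It fails at once if a bystander is moved by more than 30 mm (distance of any of spray, jar, brush, sleeve, soap, washer from where it was at the start of the episode above 0.03 m).
It also fails if it takes over 72 s, if anything falls off the work surface, if the arm or the gripper's body presses on something with over 40 N, if the wrist force passes 120 N, or if a joint passes its speed limit or range.

## Working session

There is one attempt and no reset: what is moved stays moved. The work goes in short steps, Python scripts to look and compute and a tool call to move; the robot and the scene stay as the last step left them, time stands still between calls to the robot, and variables do not carry over. Pictures are saved under pics/ and viewed, and the job is handed in when it is done.

Besides the shell and the picture viewer there is one more tool, called after "Call:" as a command line: name --argument value ..., lists and objects as JSON in quotes. servo_tool: Moves the arm, as the interface text tells. Its arguments: {"type":"object","properties":{"rows":{"type":"array"},"grip":{"type":"number"},"squeeze":{"type":"number"}},"required":["rows"]}

```bash
ls; mkdir -p pics
python3 - <<'E'
from workcell import bot
import cv2
s=bot.observe(); print(s, bot.grip_point_offset)
for n in ["side","top","wrist"]:
    f=bot.grab_frame(n); cv2.imwrite(f"pics/{n}0.png",f["image"][:,:,::-1]); print(n,f["K"],f.get("R"),f.get("t"),f.get("mount"))
E
```

```text
pics
{'clock': 0.0, 'qpos': array([ 1.23076527,  0.52202863, -0.03630937,  1.5999931 ,  0.02119273,
        1.0211062 , -0.11279508]), 'qd': array([-3.29981597e-04, -5.95677810e-04, -2.07368788e-05,  6.22304162e-04,
       -2.90601609e-04, -7.42191502e-04, -5.86644987e-04]), 'joint_efforts': array([ 6.98089548e-05, -9.27094173e+01,  1.98019691e+00, -3.69935381e+01,
        1.78548211e-02,  8.19649897e-03,  7.03783689e-05]), 'position': array([ 0.16647203, -0.60207343,  0.23072216]), 'tool_rot': array([-3.14044524e+00,  8.50299064e-05,  2.69806347e-01]), 'force': array([-0.42298491,  0.40943442, -0.27152783]), 'moment': array([-0.01005454, -0.05199896, -0.08200088]), 'grip_width': 0.08538921466829932} 0.0187
side [[413.83872137   0.         259.1598781 ]
 [  0.         413.83872137 185.76559907]
 [  0.           0.           1.        ]] [[-0.98230067 -0.18683272  0.01337651]
 [-0.10175568  0.47231031 -0.87553912]
 [ 0.15726149 -0.8614038  -0.48296203]] [0.54974847 0.19508383 0.80308796] None
top [[387.95420372   0.         259.16926846]
 [  0.         387.95420372 196.15542969]
 [  0.           0.           1.        ]] [[ 0.01051628 -0.99953053 -0.0287772 ]
 [-0.99028293 -0.0064194  -0.13891908]
 [ 0.13866913  0.02995848 -0.98988553]] [-0.09681542  0.59330965  0.97785982] None
wrist [[297.31863964   0.         254.06332262]
 [  0.         297.31863964 191.3345589 ]
 [  0.           0.           1.        ]] None None [[ 5.95535903e-04 -9.51001301e-01 -3.09186304e-01  7.82570023e-02]
 [ 9.99999610e-01  3.64656014e-04  8.04522461e-04 -8.44667049e-04]
 [-6.52355262e-04 -3.09186663e-01  9.51001147e-01 -1.42638205e-01]
 [ 0.00000000e+00  0.00000000e+00  0.00000000e+00  1.00000000e+00]]
```

View pics/side0.png

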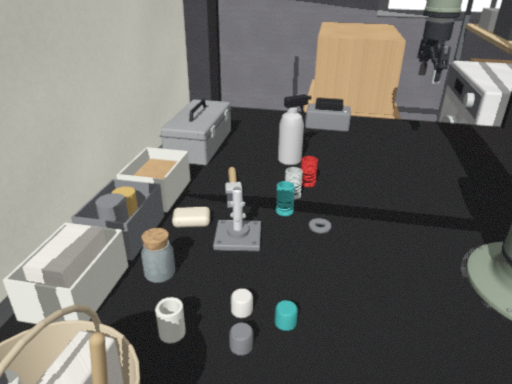

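View pics/top0.png

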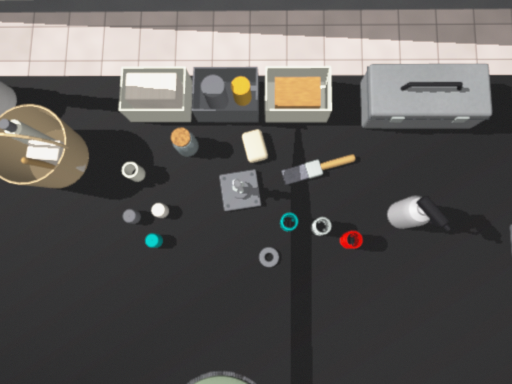

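View pics/wrist0.png

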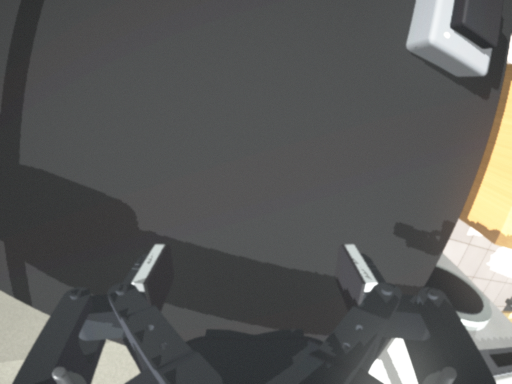

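```bash
cat > h.py <<'E'
import numpy as np, cv2
from scipy.spatial.transform import Rotation as Ro
from workcell import bot
def proj(f,X):
    X=np.atleast_2d(X); c=X@np.array(f["R"]).T+f["t"]; p=c@np.array(f["K"]).T; return p[:,:2]/p[:,2:]
def onz(f,uv,z):
    R=np.array(f["R"]);t=np.array(f["t"]); d=R.T@np.linalg.inv(f["K"])@np.array([uv[0],uv[1],1.]); c=-R.T@t
    return c+d*(z-c[2])/d[2]
def toolR(s): return Ro.from_euler('xyz',s["tool_rot"]).as_matrix()
def wproj(f,X,s):
    M=np.array(f["mount"]); X=np.atleast_2d(X)
    p=(X-s["position"])@toolR(s)          # tool coords
    c=(p-M[:3,3])@M[:3,:3]
    r=np.hypot(c[:,0],c[:,1]); th=np.arctan2(r,c[:,2]); K=f["K"]
    k=K[0][0]*th/np.maximum(r,1e-9)
    return np.c_[K[0][2]+k*c[:,0],K[1][2]+k*c[:,1]]
def wonz(f,uv,z,s):
    M=np.array(f["mount"]);K=f["K"]
    a=np.array([uv[0]-K[0][2],uv[1]-K[1][2]])/K[0][0]; th=np.hypot(*a)
    c=np.r_[a/max(th,1e-9)*np.sin(th),np.cos(th)]
    R=toolR(s); d=R@M[:3,:3]@c; o=s["position"]+R@M[:3,3]
    return o+d*(z-o[2])/d[2]
def crop(f,x,y,w,h,k,name):
    im=f["image"][y:y+h,x:x+w,::-1]; cv2.imwrite(name,cv2.resize(im,None,fx=k,fy=k,interpolation=cv2.INTER_CUBIC))
def circ(f,c,z,r,fn=proj,s=None,n=48):
    a=np.linspace(0,2*np.pi,n); P=np.c_[c[0]+r*np.cos(a),c[1]+r*np.sin(a),np.full(n,z)]
    return fn(f,P) if s is None else fn(f,P,s)
E
python3 - <<'E'
from h import *
t=bot.grab_frame("top"); s=bot.grab_frame("side")
crop(t,210,140,160,110,5,"pics/t1.png"); crop(s,210,140,120,115,5,"pics/s1.png"); crop(t,110,140,80,120,5,"pics/t2.png");crop(s,130,280,180,80,4,"pics/s2.png")
for n,uv in dict(foot=(240,190),spr=(321,226),tq=(289,222),red=(351,240),cap=(131,216),wcap=(160,210),washer=(269,257)).items(): print(n,[onz(t,uv,z).round(3) for z in(0,.036,.075,.127)])
E
```

```text
foot [array([ 0.616, -0.038,  0.   ]), array([ 0.611, -0.041,  0.036]), array([ 0.605, -0.044,  0.075]), array([ 0.597, -0.048,  0.127])]
spr [array([ 0.52 , -0.258,  0.   ]), array([ 0.518, -0.253,  0.036]), array([ 0.515, -0.248,  0.075]), array([ 0.512, -0.241,  0.127])]
tq [array([ 0.53 , -0.172,  0.   ]), array([ 0.527, -0.17 ,  0.036]), array([ 0.524, -0.168,  0.075]), array([ 0.521, -0.166,  0.127])]
red [array([ 0.483, -0.337,  0.   ]), array([ 0.482, -0.329,  0.036]), array([ 0.481, -0.321,  0.075]), array([ 0.48 , -0.311,  0.127])]
cap [array([0.543, 0.259, 0.   ]), array([0.54 , 0.246, 0.036]), array([0.536, 0.232, 0.075]), array([0.532, 0.213, 0.127])]
wcap [array([0.56, 0.18, 0.  ]), array([0.556, 0.17 , 0.036]), array([0.552, 0.159, 0.075]), array([0.547, 0.144, 0.127])]
washer [array([ 0.436, -0.119,  0.   ]), array([ 0.437, -0.119,  0.036]), array([ 0.437, -0.119,  0.075]), array([ 0.438, -0.119,  0.127])]
```

View pics/t1.png

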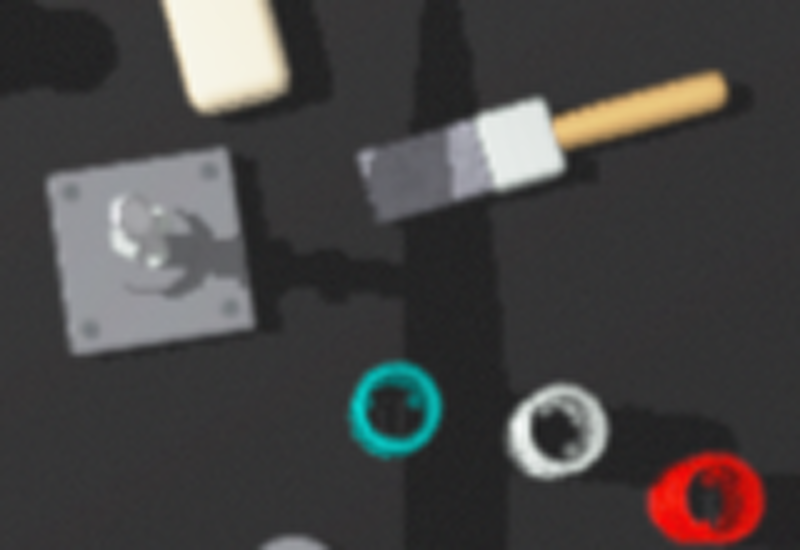

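View pics/s1.png

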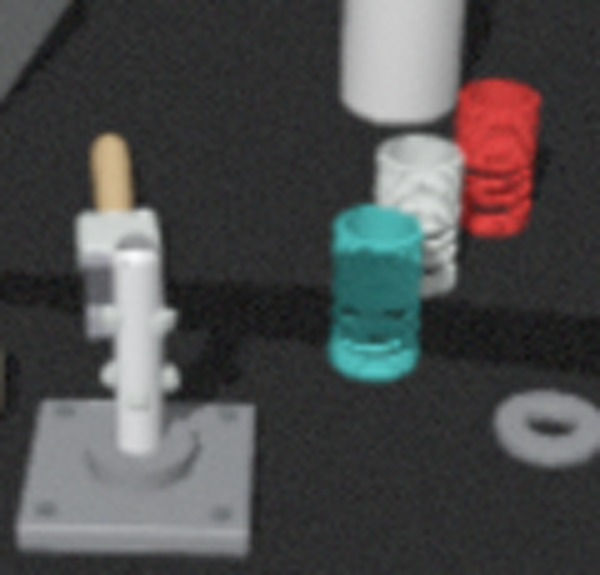

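View pics/t2.png

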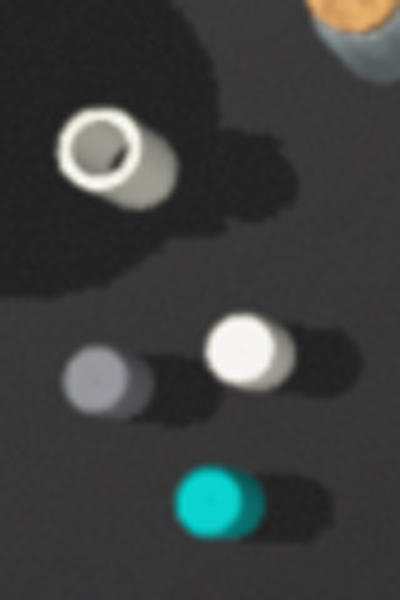

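View pics/s2.png

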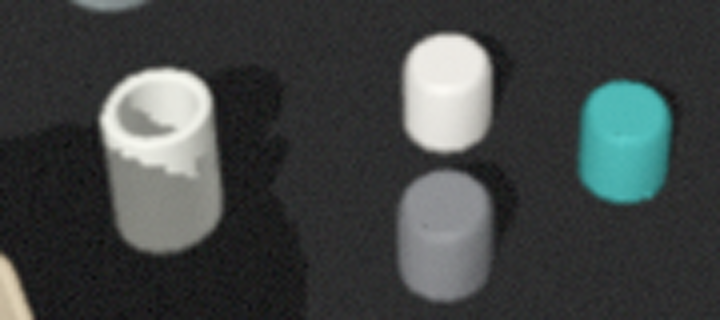

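```bash
cat >> h.py <<'E'
def plan(X,yawdeg,n):
    """print n rows moving from measured pose to X, yaw (tool down)"""
    s=bot.observe(); y0=s["tool_rot"][2]; y1=np.radians(yawdeg); d=(np.array(X)-s["position"])/n; dy=(y1-y0+np.pi)%(2*np.pi)-np.pi; dy/=n
    y=y0
    for i in range(n):
        tx=d[0]*np.cos(y)+d[1]*np.sin(y); ty=d[0]*np.sin(y)-d[1]*np.cos(y)
        print([round(100*tx,2),round(100*ty,2),round(-100*d[2],2),0,0,round(-np.degrees(dy),1)]); y+=dy
E
python3 - <<'E'
from h import *
plan([.515,-.249,.19],90,10)
E
```

```text
[np.float64(4.3), np.float64(-2.48), np.float64(0.41), 0, 0, np.float64(-7.5)]
[np.float64(4.58), np.float64(-1.9), np.float64(0.41), 0, 0, np.float64(-7.5)]
[np.float64(4.79), np.float64(-1.29), np.float64(0.41), 0, 0, np.float64(-7.5)]
[np.float64(4.92), np.float64(-0.65), np.float64(0.41), 0, 0, np.float64(-7.5)]
[np.float64(4.96), np.float64(-0.01), np.float64(0.41), 0, 0, np.float64(-7.5)]
[np.float64(4.92), np.float64(0.63), np.float64(0.41), 0, 0, np.float64(-7.5)]
[np.float64(4.8), np.float64(1.27), np.float64(0.41), 0, 0, np.float64(-7.5)]
[np.float64(4.59), np.float64(1.88), np.float64(0.41), 0, 0, np.float64(-7.5)]
[np.float64(4.31), np.float64(2.46), np.float64(0.41), 0, 0, np.float64(-7.5)]
[np.float64(3.95), np.float64(3.0), np.float64(0.41), 0, 0, np.float64(-7.5)]
```

Call:
servo_tool --rows '[[[4.3, -2.5, 0.2, 0, 0, -7.5], [4.6, -1.9, 0.2, 0, 0, -7.5], [4.8, -1.3, 0.2, 0, 0, -7.5], [4.9, -0.65, 0.2, 0, 0, -7.5], [5.0, 0, 0.4, 0, 0, -7.5]]]' --grip 1

```text
clock: 0.88
position: [0.3417, -0.4238, 0.2194]
tool_rot: [3.141, 0.0, 0.928]
force: [0.2, -1.1, 0.3]
grip_width: 0.0854
```

Call:
servo_tool --rows '[[[4.9, 0.6, 0.4, 0, 0, -7.5], [4.8, 1.3, 0.4, 0, 0, -7.5], [4.6, 1.9, 0.4, 0, 0, -7.5], [4.3, 2.5, 0.4, 0, 0, -7.5], [3.9, 3.0, 0.4, 0, 0, -7.5]]]'

```text
clock: 1.5
position: [0.5155, -0.2471, 0.1992]
tool_rot: [3.142, 0.0, 1.583]
force: [0.1, -0.5, -0.3]
grip_width: 0.0856
```

Run:
```python
from h import *
s=bot.observe(); f=bot.grab_frame("wrist"); print(s["position"],s["tool_rot"],s["qpos"],s["force"])
im=f["image"][:,:,::-1].copy(); cv2.imwrite("pics/w1.png",cv2.resize(im,None,fx=1.5,fy=1.5))
```

```text
[ 0.51548015 -0.24707166  0.19919718] [3.14153450e+00 1.27131954e-04 1.58288919e+00] [ 0.66026687  0.50307813 -0.44149247  1.76051039  0.25893905  0.93558435
  0.12392473] [ 0.1247282  -0.46693322 -0.27472651]
```

View pics/w1.png

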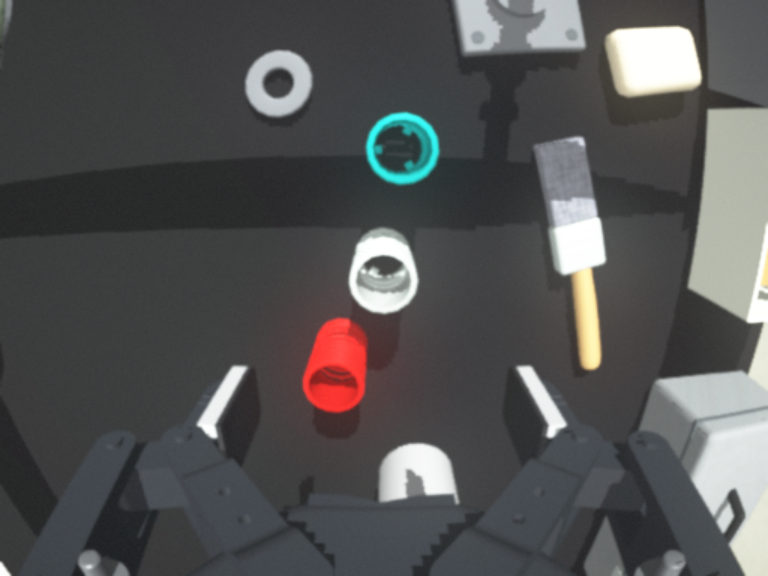

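Call:
servo_tool --rows '[[[-4, 0, -0.5, 0, 0, 0], [-4, 0, -0.5, 0, 0, 0.7], [0, 0, 0, 0, 0, 0]]]'

```text
clock: 1.92
position: [0.5143, -0.3315, 0.2091]
tool_rot: [-3.141, 0.001, 1.562]
force: [-0.3, 0.6, -0.9]
grip_width: 0.0853
```

Run:
```python
from h import *
s=bot.observe(); f=bot.grab_frame("wrist"); print(s["position"],s["tool_rot"],s["force"])
c0=wproj(f,[[.515,-.248,.075]],s)[0]; print(c0)
x,y=int(c0[0]-40),int(c0[1]-40); crop(f,x,y,80,80,8,"pics/w2.png"); print(x,y)
np.save("w2.npy",f["image"])
```

```text
[ 0.51433354 -0.33145392  0.20911734] [-3.14135887e+00  9.92697652e-04  1.56220751e+00] [-0.30325679  0.59896887 -0.89557173]
[255.34172684  93.64575599]
215 53
```

View pics/w2.png

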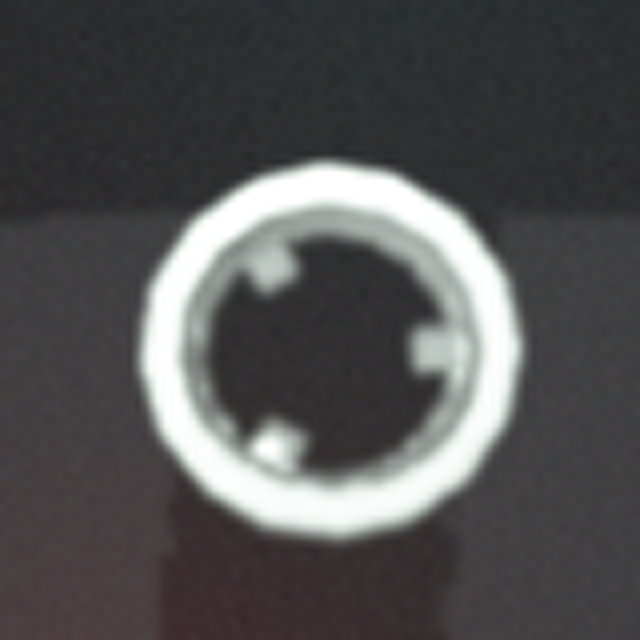

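Run:
```python
from h import *
s=bot.observe(); f=bot.grab_frame("wrist")
px=lambda u,v:((u+.5)/8-.5+215,(v+.5)/8-.5+53)
print("top",wonz(f,px(331,350),.075,s))
P=np.array([wonz(f,px(*p),.002,s) for p in[(437,350),(270,268),(278,445)]]); print(P); c=P.mean(0); 
d=P-c; print(c,np.hypot(d[:,0],d[:,1]),np.degrees(np.arctan2(d[:,1],d[:,0])))
t=bot.grab_frame("top"); g=bot.grab_frame("side")
for c,n in((P.mean(0),'a'),):
  for fr,nm,x,y in((t,'t',290,190),(g,'s',265,150)):
    im=cv2.resize(fr["image"][y:y+70,x:x+70,::-1],None,fx=8,fy=8,interpolation=cv2.INTER_CUBIC)
    for z,col in((0,(0,255,0)),(.075,(0,0,255))):
        q=(circ(fr,c,z,.0215)-[x,y]+.5)*8
        cv2.polylines(im,[q.astype(int)],True,col,1)
    cv2.imwrite(f"pics/ov_{nm}.png",im)
a=cv2.imread("pics/ov_t.png");b=cv2.imread("pics/ov_s.png");cv2.imwrite("pics/ov.png",cv2.resize(np.hstack([a,b]),(800,400)))
```

```text
top [ 0.5156767  -0.24819737  0.075     ]
[[ 0.53141331 -0.24781852  0.002     ]
 [ 0.50735552 -0.23569737  0.002     ]
 [ 0.50831552 -0.26174172  0.002     ]]
[ 0.51569478 -0.2484192   0.002     ] [0.01573    0.01521146 0.01522968] [   2.18850289  123.24515501 -118.98181218]
```

View pics/ov.png

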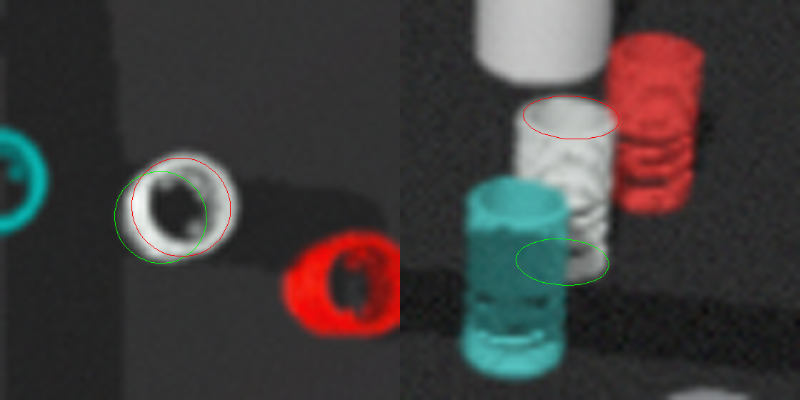

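Call:
servo_tool --rows '[[[5.0, 2.0, -0.4, 0, 0, 0], [5.0, 2.0, -0.4, 0, 0, -1], [5.0, 2.0, 0, 0, 0, -1], [5.0, 2.0, 0, 0, 0, -0.8], [0, 0, 0, 0, 0, 0]]]'

```text
clock: 2.75
position: [0.5944, -0.1218, 0.2175]
tool_rot: [3.141, -0.002, 1.623]
force: [0.7, -1.3, -0.6]
grip_width: 0.0857
```

Run:
```python
from h import *
s=bot.observe(); f=bot.grab_frame("wrist"); print(s["position"],s["tool_rot"],s["force"])
c0=wproj(f,[[.597,-.048,.127]],s)[0]; print(c0)
x,y=max(0,int(c0[0]-60)),max(0,int(c0[1]-60)); crop(f,x,y,120,120,5,"pics/w3.png"); print(x,y)
```

```text
[ 0.59440214 -0.1217542   0.21752234] [ 3.14077618e+00 -1.99656365e-03  1.62316115e+00] [ 0.7153902  -1.30812204 -0.63335609]
[263.77363882 106.05998757]
203 46
```

View pics/w3.png

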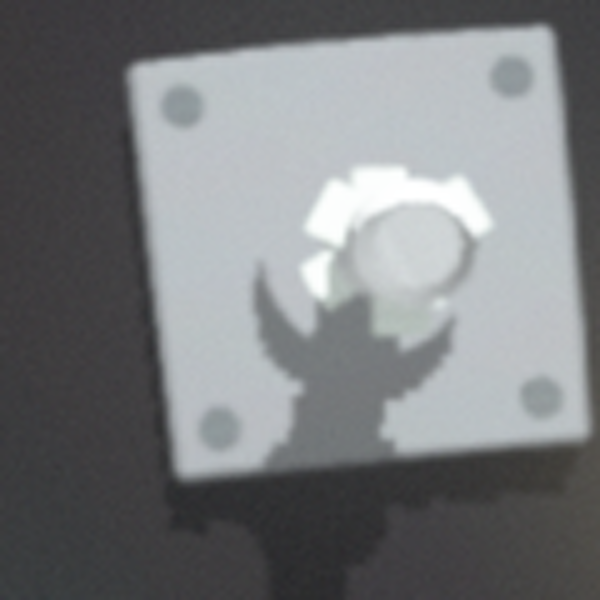

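```bash
cat > lug.py <<'E'
from h import *
import sys
s=bot.observe(); f=bot.grab_frame("wrist")
px=lambda u,v:((u+.5)/5-.5+203,(v+.5)/5-.5+46)
tip=wonz(f,px(413,249),.127,s); print("tip",tip)
P=np.array([wonz(f,px(*p),.014,s) for p in[(130,66),(551,27),(588,436),(178,478)]]); print("base",P.mean(0),[np.linalg.norm(P[i]-P[i-1]).round(4) for i in range(4)])
d=P[1]-P[0]; print("base ang",np.degrees(np.arctan2(d[1],d[0])))
for k,v in dict(u1=(465,205),u2=(340,215),u3=(400,318),l1=(378,183),l2=(318,275),).items(): 
  c=(tip+P.mean(0))/2
  q=wonz(f,px(*v),.095 if k[0]=='u' else .059,s)-c; print(k,np.hypot(q[0],q[1]),np.degrees(np.arctan2(q[1],q[0])))
np.save("wl.npy",f["image"])
E
python3 lug.py
```

```text
tip [ 0.61258745 -0.04166654  0.127     ]
base [ 0.61298198 -0.04059342  0.014     ] [np.float64(0.0974), np.float64(0.0971), np.float64(0.0974), np.float64(0.0975)]
base ang 9.35802138749151
u1 0.01456711392016847 35.84127156355605
u2 0.011334477888877986 152.99353594213815
u3 0.012632755850378439 -83.03748286353945
l1 0.01342388425034157 94.27178092787666
l2 0.013353245377494579 -153.2320944745558
```

```bash
cat > ov.py <<'E'
from h import *
s=bot.observe(); f=bot.grab_frame("wrist")
out=[]
for c,a0 in(((.6127,-.0412),35),((.6127,-.0412),28)):
    im=cv2.resize(f["image"][60:130,255:325,::-1] if 0 else f["image"][66:126,250:310,::-1],None,fx=10,fy=10,interpolation=cv2.INTER_CUBIC)
    def pl(P,col): cv2.polylines(im,[((wproj(f,P,s)-[250,66]+.5)*10).astype(int)],True,col,1)
    def rect(a,z):
        a=np.radians(a); u=np.array([np.cos(a),np.sin(a)]); v=np.array([-u[1],u[0]])
        return np.array([[*(np.array(c)+r*u+w*v),z] for r,w in((.010,.005),(.016,.005),(.016,-.005),(.010,-.005))])
    for k in range(3):
        pl(rect(a0+120*k,.095),(0,0,255)); pl(rect(a0+60+120*k,.059),(0,160,0))
    a=np.linspace(0,6.28,40)
    pl(np.c_[c[0]+.01*np.cos(a),c[1]+.01*np.sin(a),a*0+.122],(255,0,0)); pl(np.c_[c[0]+.024*np.cos(a),c[1]+.024*np.sin(a),a*0+.025],(255,0,255))
    out.append(im)
cv2.imwrite("pics/ovl.png",cv2.resize(np.hstack(out),(800,400)))
E
python3 ov.py
```

```text
(no output)
```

View pics/ovl.png

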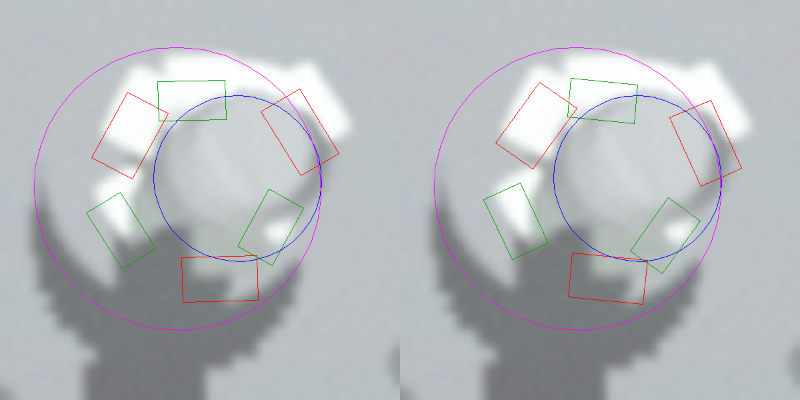

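Run:
```python
import numpy as np,cv2
im=np.load("wl.npy")[66:126,250:310,::-1].astype(float)
a=np.clip((im-60)/140,0,1)**1.5*255
b=np.clip((im-150)/105,0,1)*255
k=lambda x:cv2.resize(x.astype(np.uint8),(400,400),interpolation=cv2.INTER_CUBIC)
cv2.imwrite("pics/z.png",np.hstack([k(a),k(b)]))
```

```text
(no output)
```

View pics/z.png

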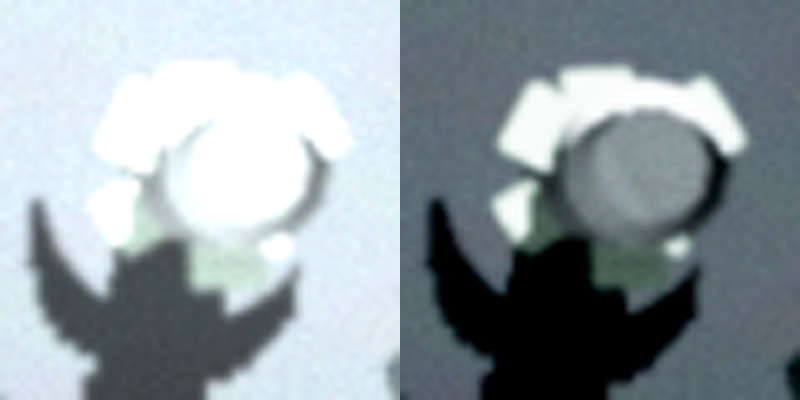

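Run:
```python
from h import *
plan([.5157,-.2484,.15],92.2,5)
```

```text
[np.float64(-2.34), np.float64(-1.65), np.float64(1.34), 0, 0, np.float64(0.1)]
[np.float64(-2.34), np.float64(-1.65), np.float64(1.34), 0, 0, np.float64(0.1)]
[np.float64(-2.35), np.float64(-1.65), np.float64(1.34), 0, 0, np.float64(0.1)]
[np.float64(-2.35), np.float64(-1.64), np.float64(1.34), 0, 0, np.float64(0.1)]
[np.float64(-2.35), np.float64(-1.64), np.float64(1.34), 0, 0, np.float64(0.1)]
```

Call:
servo_tool --rows '[[[-3.9, -2.7, 2.2, 0, 0, 0.3], [-3.9, -2.75, 2.2, 0, 0, 0.3], [-3.93, -2.8, 2.3, 0, 0, 0.2], [0, 0, 0, 0, 0, 0], [0, 0, 0, 0, 0, 0]]]'

```text
clock: 3.52
position: [0.5155, -0.2484, 0.1506]
tool_rot: [3.141, -0.0, 1.6]
force: [0.4, -0.3, 1.1]
grip_width: 0.0849
```

Run:
```python
from h import *
s=bot.observe(); print(s["position"],np.degrees(s["tool_rot"]))
plan([.5157,-.2484,.039],92.2,1)
```

```text
[ 0.51551129 -0.24838185  0.15058811] [ 1.79977642e+02 -4.39583445e-03  9.16864263e+01]
[np.float64(-0.0), np.float64(0.02), np.float64(11.16), 0, 0, np.float64(-0.5)]
```

Call:
servo_tool --rows '[[[0, 0.02, 3.0, 0, 0, -0.5], [0, 0, 3.0, 0, 0, 0], [0, 0, 3.0, 0, 0, 0], [0, 0, 2.1, 0, 0, 0], [0, 0, 0, 0, 0, 0]]]'

```text
clock: 4.15
position: [0.5158, -0.2468, 0.0386]
tool_rot: [-3.14, -0.001, 1.612]
force: [0.0, 0.7, -0.1]
grip_width: 0.0856
```

Run:
```python
from h import *
s=bot.observe(); f=bot.grab_frame("wrist"); print(s["position"],np.degrees(s["tool_rot"]),s["force"])
cv2.imwrite("pics/w4.png",f["image"][:,:,::-1])
```

```text
[ 0.51581479 -0.24684102  0.03864773] [-1.79931036e+02 -6.05497846e-02  9.23342792e+01] [ 0.0178449   0.72832668 -0.14132242]
```

View pics/w4.png

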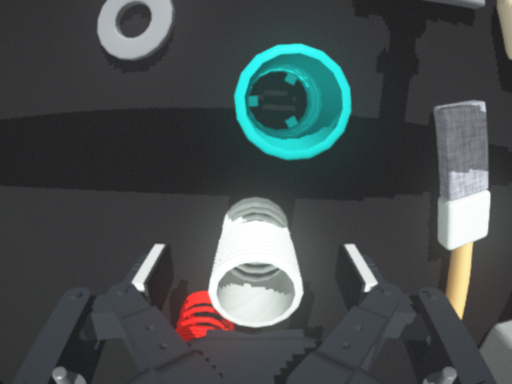

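Run:
```python
from h import *
s=bot.observe(); f=bot.grab_frame("wrist"); print(s["position"],np.degrees(s["tool_rot"]))
im=cv2.resize(f["image"][180:360,150:370,::-1],None,fx=3.5,fy=3.5,interpolation=cv2.INTER_CUBIC)
for c,z,r,col in(((.5157,-.2484),.075,.0215,(0,0,255)),((.5157,-.2484),0,.0215,(0,255,0)),((.5157,-.2484),.075,.018,(0,0,255))):
    cv2.polylines(im,[((circ(f,c,z,r,wproj,s)-[150,180]+.5)*3.5).astype(int)],True,col,1)
cv2.imwrite("pics/w5.png",im)
```

```text
[ 0.51630411 -0.24725365  0.03964443] [ 1.79995211e+02 -2.15657675e-02  9.23165276e+01]
```

View pics/w5.png

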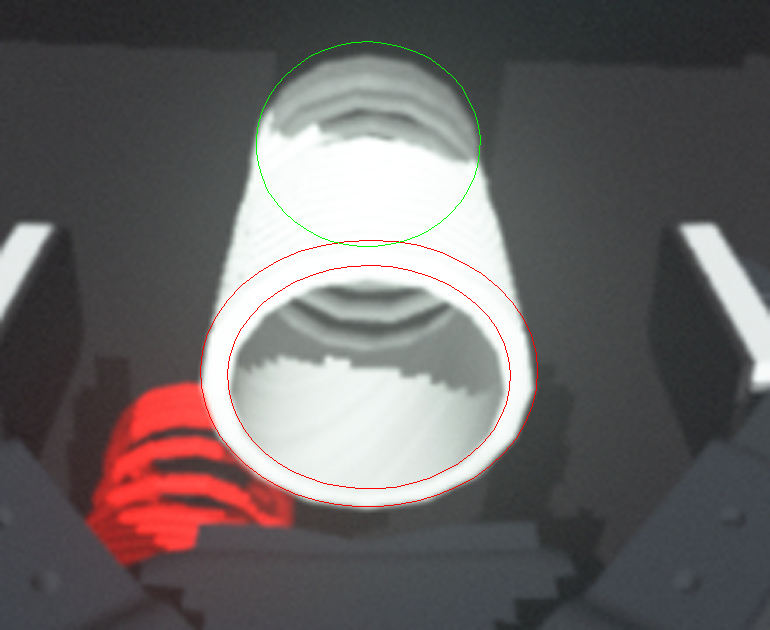

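Call:
servo_tool --rows '[[[-0.1, -0.03, 0, 0, 0, 0], [0, 0, 0, 0, 0, 0]]]'

```text
clock: 4.5
position: [0.5159, -0.2493, 0.0401]
tool_rot: [3.141, 0.001, 1.61]
force: [0.1, 0.2, 0.4]
grip_width: 0.0855
```

Call:
servo_tool --rows '[[[0, 0, 0, 0, 0, 0], [0, 0, 0, 0, 0, 0], [0, 0, 0, 0, 0, 0], [0, 0, 0, 0, 0, 0], [0, 0, 0, 0, 0, 0]]]' --grip -0.2 --squeeze 30

```text
clock: 5.12
position: [0.5155, -0.249, 0.0393]
tool_rot: [-3.142, -0.0, 1.61]
force: [0.0, -0.5, 0.4]
grip_width: 0.0424
```

Call:
servo_tool --rows '[[[0, 0, -2, 0, 0, 0], [0, 0, -3, 0, 0, 0], [0, 0, -3.5, 0, 0, 0], [0, 0, -3.5, 0, 0, 0], [0, 0, -2.5, 0, 0, 0]]]' --grip -1 --squeeze 35

```text
clock: 5.75
position: [0.5157, -0.249, 0.1872]
tool_rot: [3.14, 0.001, 1.61]
force: [0.3, -0.5, -0.9]
grip_width: 0.0427
```

Run:
```python
from h import *
s=bot.observe(); print(s["position"],np.degrees(s["tool_rot"]),s["force"])
plan([.6132,-.0402,.19],66.5,8)
```

```text
[ 0.51571086 -0.24900762  0.18723521] [1.79902119e+02 4.61700927e-02 9.22658998e+01] [ 0.27831512 -0.47071866 -0.9400772 ]
[np.float64(2.56), np.float64(1.32), np.float64(-0.03), 0, 0, np.float64(3.2)]
[np.float64(2.63), np.float64(1.17), np.float64(-0.03), 0, 0, np.float64(3.2)]
[np.float64(2.69), np.float64(1.03), np.float64(-0.03), 0, 0, np.float64(3.2)]
[np.float64(2.75), np.float64(0.87), np.float64(-0.03), 0, 0, np.float64(3.2)]
[np.float64(2.79), np.float64(0.72), np.float64(-0.03), 0, 0, np.float64(3.2)]
[np.float64(2.83), np.float64(0.56), np.float64(-0.03), 0, 0, np.float64(3.2)]
[np.float64(2.85), np.float64(0.4), np.float64(-0.03), 0, 0, np.float64(3.2)]
[np.float64(2.87), np.float64(0.24), np.float64(-0.03), 0, 0, np.float64(3.2)]
```

Call:
servo_tool --rows '[[[2.55, 1.3, -0.1, 0, 0, 3.2], [2.65, 1.15, -0.1, 0, 0, 3.2], [2.7, 1.0, 0, 0, 0, 3.2], [2.75, 0.85, 0, 0, 0, 3.2], [2.8, 0.7, 0, 0, 0, 3.2]]]'

```text
clock: 6.38
position: [0.5756, -0.117, 0.1877]
tool_rot: [3.141, -0.0, 1.329]
force: [-0.3, -0.1, -0.5]
grip_width: 0.0422
```

Call:
servo_tool --rows '[[[2.8, 0.55, 0, 0, 0, 3.2], [2.85, 0.4, 0, 0, 0, 3.2], [2.85, 0.25, 0, 0, 0, 3.2], [0, 0, 0, 0, 0, 0], [0, 0, 0, 0, 0, 0]]]'

```text
clock: 7.0
position: [0.6114, -0.0407, 0.1871]
tool_rot: [3.141, 0.0, 1.164]
force: [0.9, 0.1, -0.4]
grip_width: 0.0423
```

```bash
cat > look.py <<'E'
from h import *
import sys
n=sys.argv[1]
s=bot.observe(); f=bot.grab_frame("wrist"); s2=bot.observe(); t=bot.grab_frame("top"); g=bot.grab_frame("side")
print((s["position"]+s2["position"])/2,np.degrees(s["tool_rot"]),s["force"],s2["force"],s["grip_width"])
a=cv2.resize(f["image"][:,:,::-1],(400,300)); 
k=lambda fr,x,y:cv2.resize(fr["image"][y:y+90,x:x+120,::-1],(400,300),interpolation=cv2.INTER_CUBIC)
cv2.imwrite(f"pics/{n}.png",np.vstack([np.hstack([a,k(t,180,140)]),np.hstack([k(g,180,140),k(g,180,160)])]))
E
python3 look.py a1
```

```text
[ 0.61133146 -0.04083859  0.18701775] [1.79976137e+02 6.38227861e-03 6.66782090e+01] [ 0.89853689  0.06203471 -0.38246065] [-0.60711035 -0.06860865 -0.94778862] 0.04232498633905777
```

View pics/a1.png

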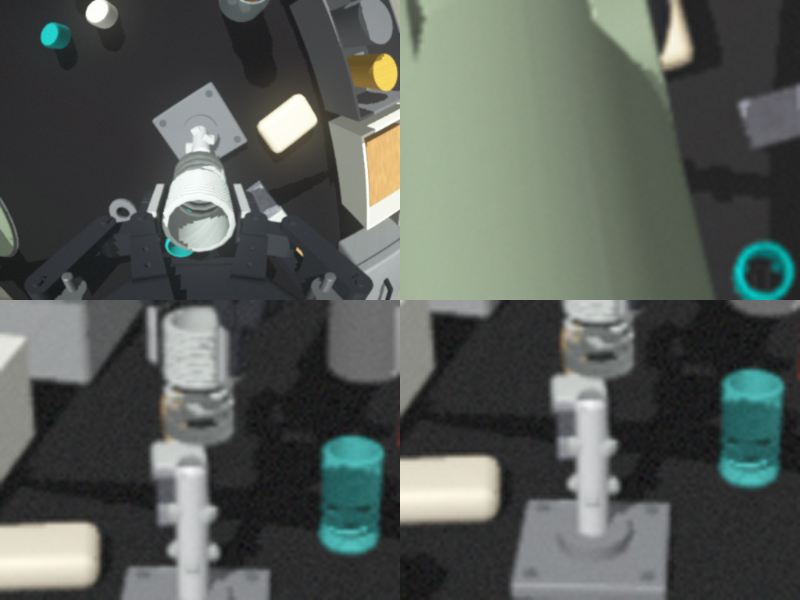

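```bash
cat > sid.py <<'E'
from h import *
import sys
# args: name, spring x,y,zfoot ; foot x,y
n=sys.argv[1]; sx,sy,sz,fx,fy=map(float,sys.argv[2:7])
g=bot.grab_frame("side"); x,y,k=190,110,6
im=cv2.resize(g["image"][y:y+100,x:x+120,::-1],None,fx=k,fy=k,interpolation=cv2.INTER_CUBIC)
P=lambda q,c:cv2.polylines(im,[((q-[x,y]+.5)*k).astype(int)],True,c,1)
for z,r,col in((sz,.0215,(0,0,255)),(sz+.075,.0215,(0,0,255))): P(circ(g,(sx,sy),z,r),col)
for z,r,col in((.122,.01,(0,255,0)),(.03,.01,(0,255,0)),(.025,.024,(255,0,255))): P(circ(g,(fx,fy),z,r),col)
cv2.imwrite(f"pics/{n}.png",im)
E
python3 sid.py sd1 .6113 -.0408 .1475 .6132 -.0402
```

```text
(no output)
```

View pics/sd1.png

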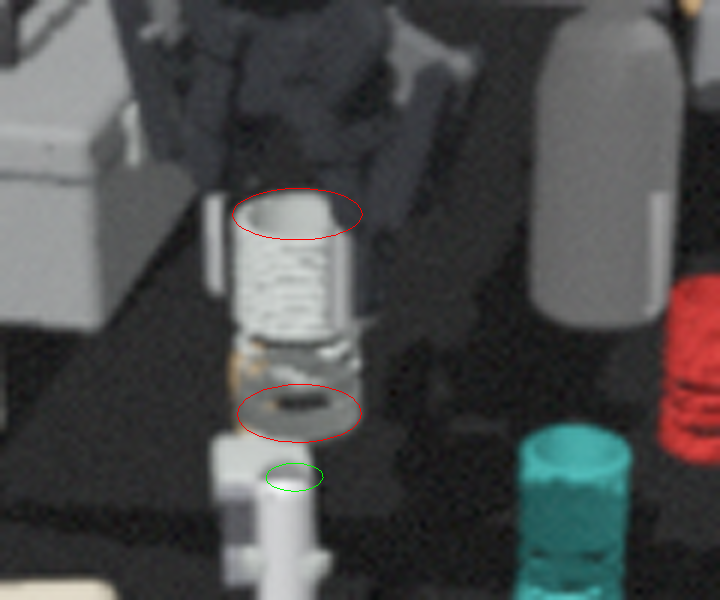

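Run:
```python
from h import *
t=bot.grab_frame("top"); g=bot.grab_frame("side")
out=[]
for fr,nm,x,y in((t,'top0',210,160),(g,'side0',200,165)):
    k=8; im=cv2.resize(cv2.imread(f"pics/{nm}.png")[y:y+85,x:x+70],None,fx=k,fy=k,interpolation=cv2.INTER_CUBIC)
    P=lambda q,c:cv2.polylines(im,[((q-[x,y]+.5)*k).astype(int)],True,c,1)
    c=np.array((.6132,-.0402))
    for z,r,col in((.122,.01,(0,255,0)),(.025,.01,(0,255,0)),(.025,.024,(255,0,255))): P(circ(fr,c,z,r),col)
    a=np.radians(9.36+np.array([45,135,225,315])); q=np.c_[c[0]+.0707*np.cos(a),c[1]+.0707*np.sin(a)]
    P(proj(fr,np.c_[q,q[:,0]*0+.014]),(0,0,255))
    out.append(im)
cv2.imwrite("pics/ff.png",cv2.resize(np.hstack(out),(800,486)))
```

```text
(no output)
```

View pics/ff.png

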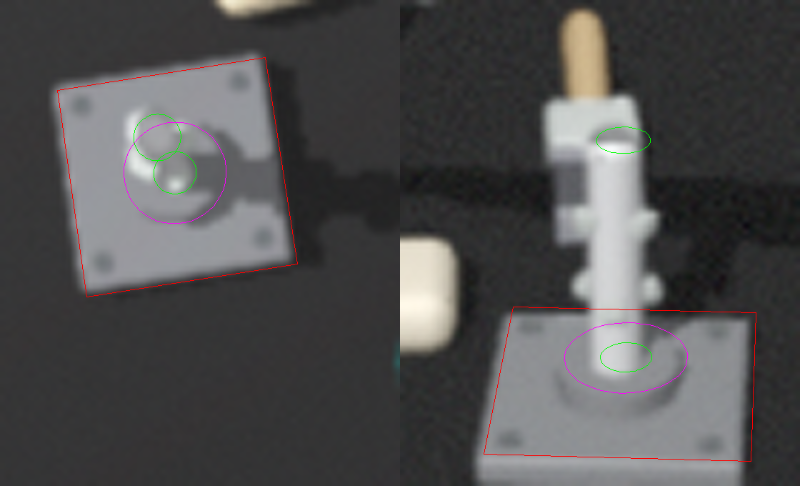

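```bash
cat > wr.py <<'E'
from h import *
import sys
n=sys.argv[1]; fx,fy,dz=map(float,sys.argv[2:5]); a0=36.5
s=bot.observe(); f=bot.grab_frame("wrist"); s2=bot.observe(); s["position"]=(s["position"]+s2["position"])/2
print(s["position"],np.degrees(s["tool_rot"]),s["force"],s2["force"])
x,y,k=196,110,6
im=cv2.resize(f["image"][y:y+100,x:x+120,::-1],None,fx=k,fy=k,interpolation=cv2.INTER_CUBIC)
P=lambda q,c:cv2.polylines(im,[((q-[x,y]+.5)*k).astype(int)],True,c,1)
p=s["position"]
P(circ(f,p[:2],p[2]-dz,.0215,wproj,s),(0,0,255))
P(circ(f,(fx,fy),.127,.008,wproj,s),(0,255,0));P(circ(f,(fx,fy),.122,.01,wproj,s),(0,255,0));P(circ(f,(fx,fy),.025,.024,wproj,s),(255,0,255));P(circ(f,(fx,fy),.025,.010,wproj,s),(0,255,0))
for i in range(6):
    z=.095 if i%2==0 else .059; a=np.radians(a0+60*i); u=np.array([np.cos(a),np.sin(a)]); v=np.array([-u[1],u[0]])
    P(wproj(f,np.array([[*(np.array((fx,fy))+r*u+w*v),z] for r,w in((.010,.005),(.016,.005),(.016,-.005),(.010,-.005))]),s),(255,128,0))
cv2.imwrite(f"pics/{n}.png",im)
E
python3 wr.py r1 .6132 -.0402 .0395
```

```text
[ 0.61144842 -0.04067696  0.18639967] [1.79999816e+02 3.92852293e-03 6.66227804e+01] [-0.54155997  0.18855936 -1.7034235 ] [-0.37733518  0.41221024 -0.40646909]
```

View pics/r1.png

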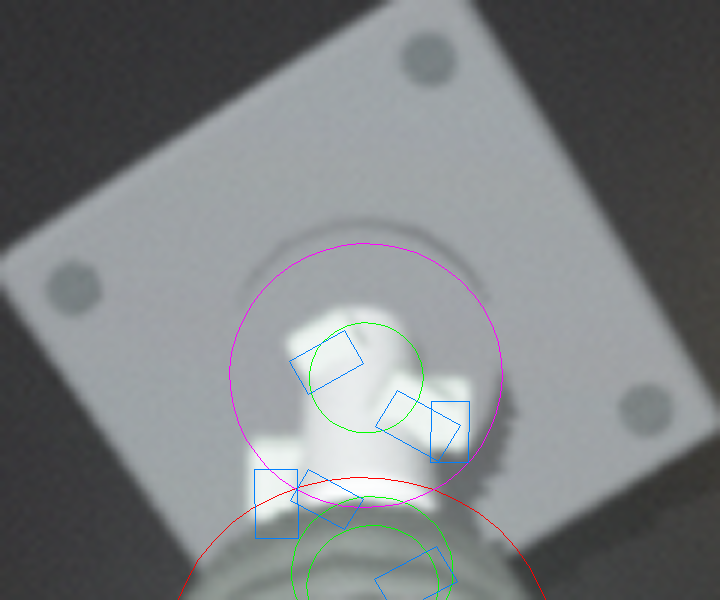

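Call:
servo_tool --rows '[[[0.4, 0.08, 0.3, 0, 0, 0], [0.42, 0.07, 0.3, 0, 0, 0], [0, 0, 0, 0, 0, 0], [0, 0, 0, 0, 0, 0], [0, 0, 0, 0, 0, 0]]]'

```text
clock: 7.98
position: [0.6162, -0.0334, 0.1804]
tool_rot: [3.142, 0.0, 1.163]
force: [0.7, 0.1, -0.6]
grip_width: 0.0423
```

```bash
python3 wr.py r2 .6149 -.0363 .0395; python3 sid.py sd2 .6160 -.0340 .1415 .6149 -.0363
```

```text
[ 0.61618361 -0.03337724  0.18037966] [1.79997288e+02 2.91239289e-03 6.66499361e+01] [ 0.68905435  0.05169708 -0.60785589] [ 0.50066104 -0.50597849 -1.90041323]
```

View pics/r2.png

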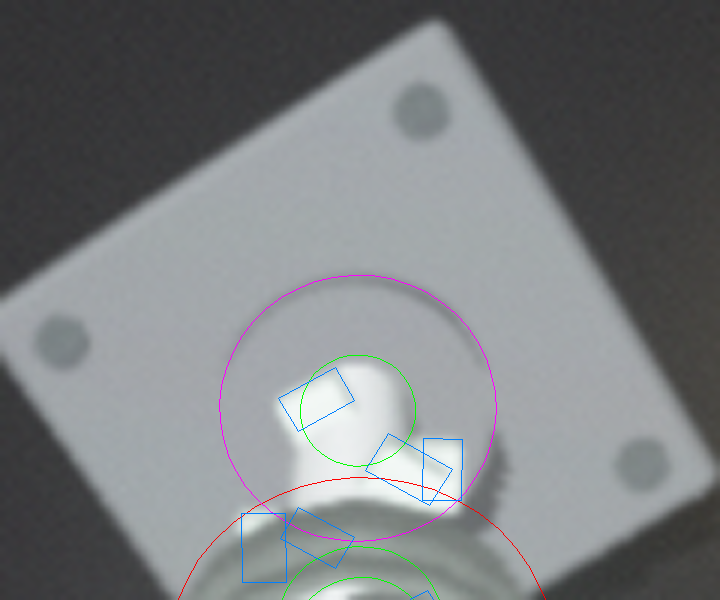

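View pics/sd2.png

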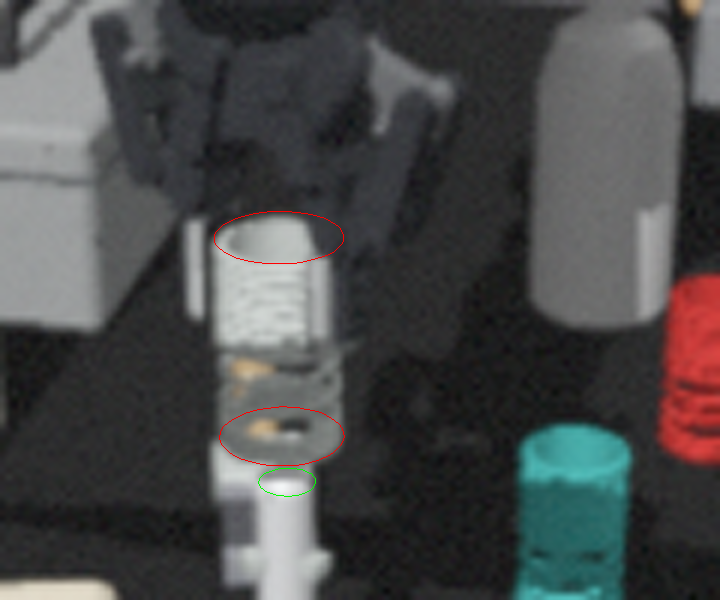

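```bash
cat > sp.py <<'E'
from h import *
import sys
n=sys.argv[1]; ox,oy=float(sys.argv[2]),float(sys.argv[3])
s=bot.observe(); f=bot.grab_frame("wrist"); s2=bot.observe(); s["position"]=(s["position"]+s2["position"])/2
R=toolR(s); x,y,k=180,150,4
im=cv2.resize(f["image"][y:y+150,x:x+150,::-1],None,fx=k,fy=k,interpolation=cv2.INTER_CUBIC)
a=np.linspace(0,2*np.pi,60)
for dz,r,col in((.0395,.0215,(0,0,255)),(.0395-.075,.0215,(0,255,0)),(.0395-.075,.018,(0,255,0)),(.0395,.018,(0,0,255))):
    X=s["position"]+np.c_[ox+r*np.cos(a),oy+r*np.sin(a),0*a+dz]@R.T
    cv2.polylines(im,[((wproj(f,X,s)-[x,y]+.5)*k).astype(int)],True,col,1)
cv2.imwrite(f"pics/{n}.png",im)
E
python3 sp.py q1 0 0
```

```text
(no output)
```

View pics/q1.png

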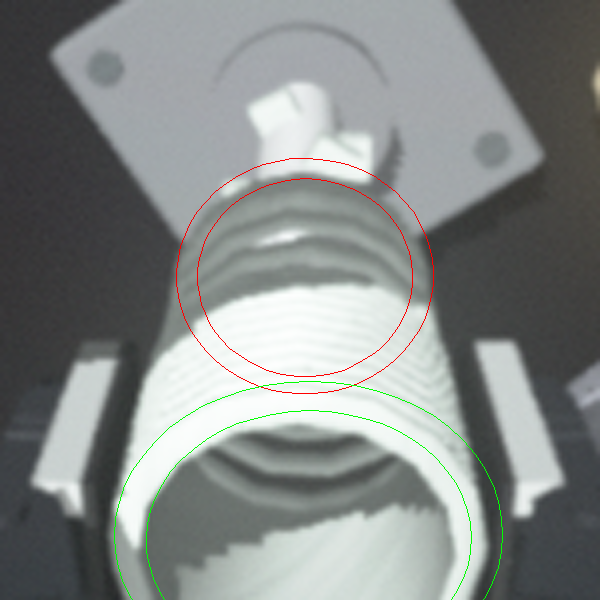

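Call:
servo_tool --rows '[[[0, 0, 0.4, 0, 0, 0], [0, 0, 0.4, 0, 0, 0], [0, 0, 0, 0, 0, 0]]]'

```text
clock: 8.5
position: [0.6159, -0.0332, 0.1718]
tool_rot: [-3.141, 0.0, 1.163]
force: [0.1, 0.2, -1.2]
grip_width: 0.0425
```

Call:
servo_tool --rows '[[[0, 0, 0.3, 0, 0, 0], [0, 0, 0.3, 0, 0, 0], [0, 0, 0, 0, 0, 0]]]'

```text
clock: 8.88
position: [0.616, -0.0332, 0.166]
tool_rot: [-3.141, 0.0, 1.163]
force: [-0.5, -0.2, -1.5]
grip_width: 0.0423
```

Call:
servo_tool --rows '[[[0, 0, 0.2, 0, 0, 0], [0, 0, 0.2, 0, 0, 0], [0, 0, 0, 0, 0, 0]]]'

```text
clock: 9.25
position: [0.6161, -0.0333, 0.1621]
tool_rot: [-3.141, 0.0, 1.163]
force: [0.8, -0.6, -1.1]
grip_width: 0.0424
```

Call:
servo_tool --rows '[[[0, 0, 0.25, 0, 0, 0], [0, 0, 0.25, 0, 0, 0], [0, 0, 0, 0, 0, 0]]]'

```text
clock: 9.62
position: [0.6161, -0.0332, 0.157]
tool_rot: [-3.141, 0.0, 1.163]
force: [-0.9, 0.4, 0.1]
grip_width: 0.0425
```

Call:
servo_tool --rows '[[[0, 0, 0.3, 0, 0, 0], [0, 0, 0.3, 0, 0, 0], [0, 0, 0.3, 0, 0, 0], [0, 0, 0, 0, 0, 0]]]'

```text
clock: 10.12
position: [0.6161, -0.0332, 0.148]
tool_rot: [-3.141, 0.0, 1.163]
force: [0.6, 0.0, -0.8]
grip_width: 0.0422
```

```bash
python3 sp.py q2 0 0;python3 sid.py sd3 .6160 -.0333 .108 .6149 -.0363
```

```text
(no output)
```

View pics/q2.png

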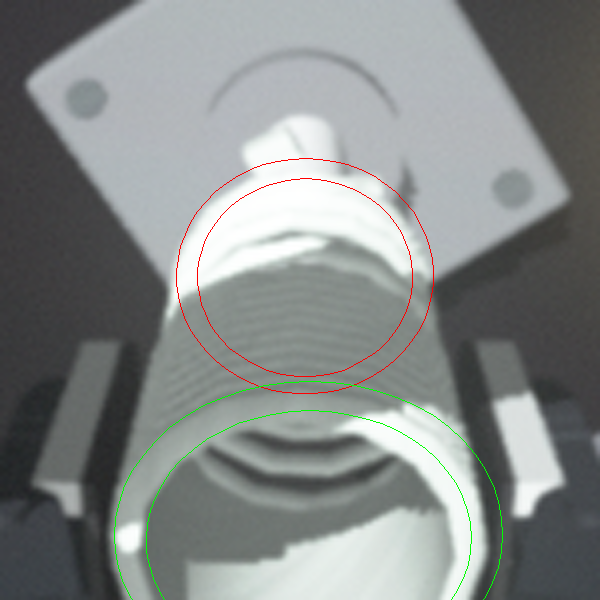

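View pics/sd3.png

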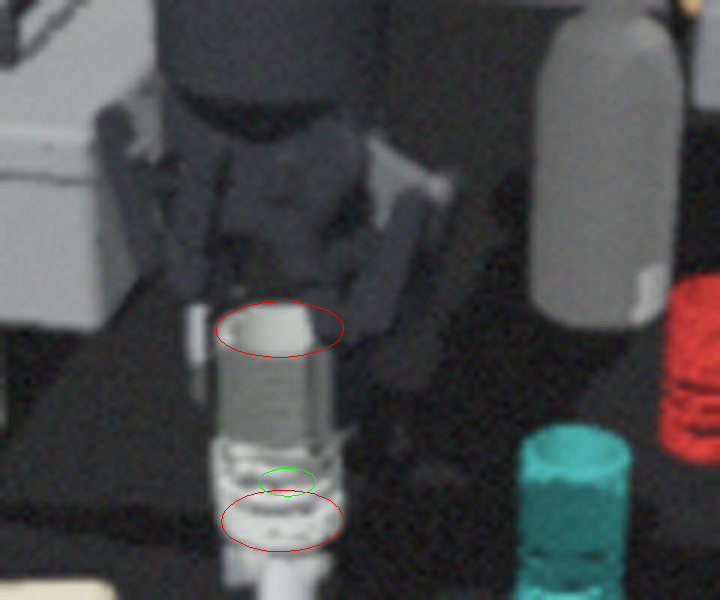

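Call:
servo_tool --rows '[[[0, -0.08, 0.3, 0, 0, 0], [0, 0, 0.3, 0, 0, 0], [0, 0, 0.3, 0, 0, 0], [0, 0, 0, 0, 0, 0]]]'

```text
clock: 10.72
position: [0.6153, -0.0329, 0.139]
tool_rot: [-3.141, 0.0, 1.163]
force: [-0.1, -0.4, -1.0]
grip_width: 0.0424
```

Call:
servo_tool --rows '[[[0, 0, 0.2, 0, 0, 0], [0, 0, 0.2, 0, 0, 0], [0, 0, 0, 0, 0, 0]]]'

```text
clock: 11.1
position: [0.6155, -0.0329, 0.1352]
tool_rot: [-3.142, -0.0, 1.163]
force: [0.2, 0.4, -0.2]
grip_width: 0.0424
```

Call:
servo_tool --rows '[[[0, 0, 0.2, 0, 0, 0], [0, 0, 0.1, 0, 0, 0], [0, 0, 0, 0, 0, 0]]]'

```text
clock: 11.48
position: [0.6155, -0.0329, 0.1323]
tool_rot: [3.141, -0.0, 1.163]
force: [-0.2, -1.6, 1.6]
grip_width: 0.0424
```

Call:
servo_tool --rows '[[[0, 0, 0.2, 0, 0, 0], [0, 0, 0, 0, 0, 0]]]'

```text
clock: 11.72
position: [0.6155, -0.0329, 0.1303]
tool_rot: [3.141, -0.0, 1.163]
force: [0.6, 0.1, 2.5]
grip_width: 0.0424
```

```bash
cat > fz.py <<'E'
from h import *
F=[];P=[]
for i in range(4):
    s=bot.observe();F.append(s["force"]);P.append(s["position"]); bot.grab_frame("top")
print("F",np.mean(F,0).round(2),"P",np.mean(P,0).round(4),"foot z free",round(np.mean(P,0)[2]-.0395,4),s["moment"].round(3))
E
python3 fz.py
```

```text
F [0.15 0.37 2.47] P [ 0.6155 -0.0329  0.1303] foot z free 0.0908 [-0.024 -0.077  0.008]
```

Run:
```python
from h import *
s=bot.observe(); f=bot.grab_frame("wrist"); g=bot.grab_frame("side")
a=cv2.resize(f["image"][150:230,210:310,::-1],(500,400),interpolation=cv2.INTER_CUBIC)
b=cv2.resize(g["image"][165:225,208:258,::-1],(333,400),interpolation=cv2.INTER_CUBIC)
cv2.imwrite("pics/c1.png",np.hstack([a,b])[:, :800])
```

```text
(no output)
```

View pics/c1.png

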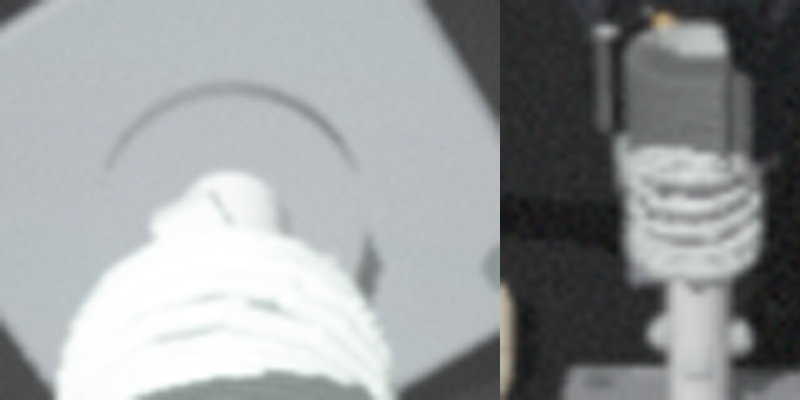

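Call:
servo_tool --rows '[[[0, 0, -0.7, 0, 0, 0], [-0.2, 0, 0, 0, 0, 0], [0, 0, 0, 0, 0, 0]]]'

```text
clock: 12.4
position: [0.6144, -0.0351, 0.1372]
tool_rot: [-3.141, 0.0, 1.163]
force: [0.6, 0.0, -0.9]
grip_width: 0.0423
```

```bash
python3 fz.py
```

```text
F [-0.25  0.18 -1.2 ] P [ 0.6145 -0.035   0.1371] foot z free 0.0976 [ 0.054  0.015 -0.001]
```

Call:
servo_tool --rows '[[[-0.2, 0, 0, 0, 0, 0], [0, 0, 0, 0, 0, 0]]]'

```text
clock: 12.85
position: [0.6138, -0.0368, 0.1373]
tool_rot: [-3.142, 0.0, 1.163]
force: [-0.0, 0.0, 0.2]
grip_width: 0.0425
```

```bash
python3 fz.py
```

```text
F [-0.38  0.26 -0.51] P [ 0.6139 -0.0367  0.1373] foot z free 0.0978 [-0.025 -0.047 -0.001]
```

Call:
servo_tool --rows '[[[-0.1, 0, 0, 0, 0, 0], [0, 0, 0, 0, 0, 0]]]'

```text
clock: 13.3
position: [0.6134, -0.0377, 0.1373]
tool_rot: [-3.142, 0.0, 1.163]
force: [-0.0, -0.3, 0.3]
grip_width: 0.0424
```

```bash
python3 fz.py
```

```text
F [ 0.13 -0.56 -0.31] P [ 0.6135 -0.0376  0.1373] foot z free 0.0978 [ 0.016 -0.01  -0.005]
```

Call:
servo_tool --rows '[[[-0.1, 0, 0, 0, 0, 0], [0, 0, 0, 0, 0, 0]]]'

```text
clock: 13.75
position: [0.613, -0.0385, 0.1373]
tool_rot: [-3.142, 0.0, 1.163]
force: [0.4, -0.3, -0.6]
grip_width: 0.0424
```

```bash
python3 fz.py
```

```text
F [-0.29  0.02 -0.54] P [ 0.6131 -0.0385  0.1373] foot z free 0.0978 [ 0.007  0.026 -0.019]
```

```bash
cat > c.py <<'E'
from h import *
import sys
s=bot.observe(); f=bot.grab_frame("wrist"); g=bot.grab_frame("side")
a=cv2.resize(f["image"][150:230,210:310,::-1],(500,400),interpolation=cv2.INTER_CUBIC)
b=cv2.resize(g["image"][165:225,208:253,::-1],(300,400),interpolation=cv2.INTER_CUBIC)
cv2.imwrite(f"pics/{sys.argv[1]}.png",np.hstack([a,b]))
E
python3 c.py c2
```

```text
(no output)
```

View pics/c2.png

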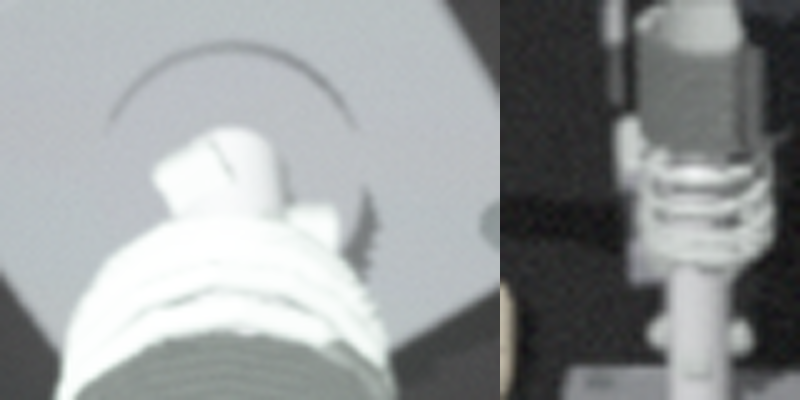

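Call:
servo_tool --rows '[[[0.28, 0.03, 0, 0, 0, 0], [0, 0, 0.2, 0, 0, 0], [0, 0, 0.2, 0, 0, 0], [0, 0, 0, 0, 0, 0]]]'

```text
clock: 14.55
position: [0.6143, -0.036, 0.1331]
tool_rot: [-3.141, 0.0, 1.163]
force: [-0.5, 0.1, 0.3]
grip_width: 0.0424
```

```bash
python3 fz.py
```

```text
F [-0.24  0.14 -0.29] P [ 0.6144 -0.036   0.1332] foot z free 0.0937 [-0.004  0.019  0.023]
```

Call:
servo_tool --rows '[[[0, 0, 0.2, 0, 0, 0], [0, 0, 0.1, 0, 0, 0], [0, 0, 0, 0, 0, 0]]]'

```text
clock: 15.12
position: [0.6144, -0.036, 0.1302]
tool_rot: [-3.141, 0.0, 1.163]
force: [0.5, -0.8, -0.7]
grip_width: 0.0425
```

```bash
python3 fz.py
```

```text
F [-0.17 -0.22 -0.91] P [ 0.6145 -0.036   0.1303] foot z free 0.0908 [-0.003  0.013  0.006]
```

Call:
servo_tool --rows '[[[0, 0, 0.25, 0, 0, 0], [0, 0, 0.25, 0, 0, 0], [0, 0, 0, 0, 0, 0]]]'

```text
clock: 15.7
position: [0.6143, -0.036, 0.125]
tool_rot: [-3.141, 0.0, 1.163]
force: [0.2, 0.6, -0.4]
grip_width: 0.0423
```

Call:
servo_tool --rows '[[[0, 0, 0.25, 0, 0, 0], [0, 0, 0.25, 0, 0, 0], [0, 0, 0, 0, 0, 0]]]'

```text
clock: 16.08
position: [0.6144, -0.036, 0.1201]
tool_rot: [-3.141, 0.0, 1.163]
force: [0.3, 0.4, -0.7]
grip_width: 0.0425
```

```bash
python3 fz.py; python3 c.py c3
```

```text
F [-0.03  0.02 -0.54] P [ 0.6144 -0.036   0.1202] foot z free 0.0807 [ 0.017 -0.045  0.015]
```

View pics/c3.png

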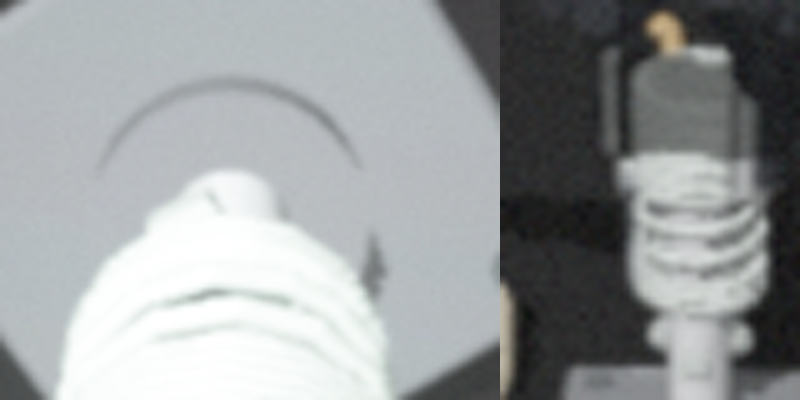

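Call:
servo_tool --rows '[[[0, 0, 0.4, 0, 0, 0], [0, 0, 0.4, 0, 0, 0], [0, 0, 0, 0, 0, -10]]]'

```text
clock: 16.75
position: [0.6142, -0.0358, 0.1117]
tool_rot: [-3.141, 0.0, 1.341]
force: [0.2, -0.0, -1.5]
grip_width: 0.0425
```

Call:
servo_tool --rows '[[[0, 0, 0, 0, 0, -10], [0, 0, 0, 0, 0, -10], [0, 0, 0, 0, 0, 0]]]'

```text
clock: 17.12
position: [0.6143, -0.0362, 0.1119]
tool_rot: [-3.141, -0.001, 1.686]
force: [-0.1, -0.6, -0.9]
grip_width: 0.0423
```

```bash
python3 fz.py
```

```text
F [-0.07  0.38 -0.88] P [ 0.6144 -0.0361  0.112 ] foot z free 0.0725 [-0.04   0.007  0.012]
```

Call:
servo_tool --rows '[[[0, 0, 0, 0, 0, -10], [0, 0, 0, 0, 0, -10], [0, 0, 0, 0, 0, -10], [0, 0, 0, 0, 0, 0], [0, 0, 0, 0, 0, 0]]]'

```text
clock: 17.95
position: [0.6145, -0.036, 0.1123]
tool_rot: [-3.142, 0.0, 2.206]
force: [0.3, -0.0, -1.1]
grip_width: 0.0424
```

```bash
python3 fz.py; python3 c.py c4
```

```text
F [-0.17  0.03 -0.89] P [ 0.6145 -0.0359  0.1123] foot z free 0.0728 [-0.028 -0.003 -0.006]
```

View pics/c4.png

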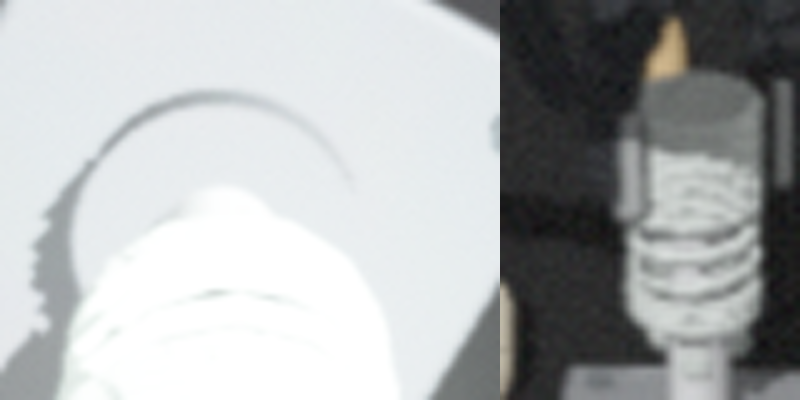

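Call:
servo_tool --rows '[[[0, -0.17, 0.2, 0, 0, 0], [0, 0, 0.3, 0, 0, 0], [0, 0, 0.3, 0, 0, 0], [0, 0, 0, 0, 0, 0]]]'

```text
clock: 18.75
position: [0.6129, -0.037, 0.104]
tool_rot: [-3.141, -0.0, 2.211]
force: [0.2, -0.8, -0.4]
grip_width: 0.0426
```

```bash
python3 fz.py
```

```text
F [-0.13  0.01 -0.75] P [ 0.6131 -0.037   0.1042] foot z free 0.0647 [-0.028 -0.027  0.041]
```

Call:
servo_tool --rows '[[[0, 0, 0.3, 0, 0, 0], [0, 0, 0.3, 0, 0, 0], [0, 0, 0.2, 0, 0, 0], [0, 0, 0, 0, 0, 0]]]'

```text
clock: 19.45
position: [0.613, -0.037, 0.0961]
tool_rot: [-3.141, -0.0, 2.211]
force: [1.5, 0.2, -1.6]
grip_width: 0.0422
```

```bash
python3 fz.py
```

```text
F [ 0.29  0.02 -0.98] P [ 0.6131 -0.037   0.0963] foot z free 0.0568 [0.003 0.043 0.01 ]
```

Call:
servo_tool --rows '[[[0, 0, 0.2, 0, 0, 0], [0, 0, 0.2, 0, 0, 0], [0, 0, 0, 0, 0, 0]]]'

```text
clock: 20.02
position: [0.613, -0.037, 0.0921]
tool_rot: [-3.141, -0.0, 2.211]
force: [-0.6, -0.5, -1.0]
grip_width: 0.0422
```

Call:
servo_tool --rows '[[[0, 0, 0.2, 0, 0, 0], [0, 0, 0.2, 0, 0, 0], [0, 0, 0.2, 0, 0, 0], [0, 0, 0, 0, 0, 0]]]'

```text
clock: 20.52
position: [0.613, -0.037, 0.0861]
tool_rot: [-3.141, -0.0, 2.211]
force: [-0.6, -0.2, -0.7]
grip_width: 0.0424
```

```bash
python3 fz.py
```

```text
F [-0.27 -0.24 -0.68] P [ 0.6131 -0.037   0.0862] foot z free 0.0467 [-0.061 -0.026 -0.009]
```

Call:
servo_tool --rows '[[[0, 0, 0.4, 0, 0, 0], [0, 0, 0.4, 0, 0, 0], [0, 0, 0.4, 0, 0, 0], [0, 0, 0.3, 0, 0, 0], [0, 0, 0, 0, 0, 0]]]'

```text
clock: 21.35
position: [0.6129, -0.037, 0.071]
tool_rot: [-3.141, -0.0, 2.211]
force: [-0.3, -0.2, 0.2]
grip_width: 0.0419
```

Call:
servo_tool --rows '[[[0, 0, 0.2, 0, 0, 0], [0, 0, 0.2, 0, 0, 0], [0, 0, 0.2, 0, 0, 0], [0, 0, 0, 0, 0, 0]]]'

```text
clock: 21.85
position: [0.6131, -0.037, 0.0652]
tool_rot: [-3.142, -0.0, 2.211]
force: [0.0, 0.5, 0.4]
grip_width: 0.0424
```

```bash
python3 fz.py
```

```text
F [-0.17  0.09 -0.25] P [ 0.6131 -0.037   0.0653] foot z free 0.0258 [-0.035  0.058 -0.024]
```

Call:
servo_tool --rows '[[[0, 0, 0.15, 0, 0, 0], [0, 0, 0.1, 0, 0, 0], [0, 0, 0, 0, 0, 0], [0, 0, 0, 0, 0, 0]]]'

```text
clock: 22.55
position: [0.6132, -0.037, 0.0629]
tool_rot: [3.141, 0.0, 2.211]
force: [-1.0, -0.7, 1.6]
grip_width: 0.0422
```

```bash
python3 fz.py; python3 c.py c5
```

```text
F [-0.26  0.19  1.41] P [ 0.6132 -0.037   0.0629] foot z free 0.0234 [-0.029  0.028  0.038]
```

View pics/c5.png

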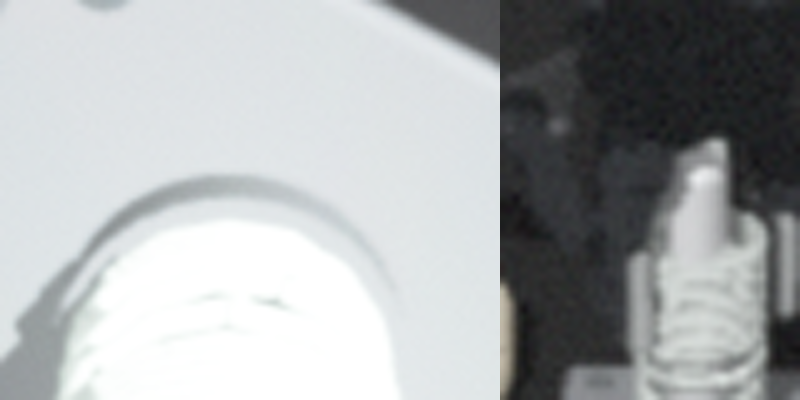

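Call:
servo_tool --rows '[[[0, 0, -0.1, 0, 0, 0], [0, 0, 0, 0, 0, 0], [0, 0, 0, 0, 0, 0], [0, 0, 0, 0, 0, 0], [0, 0, 0, 0, 0, 0]]]' --grip 1

```text
clock: 23.48
position: [0.6131, -0.037, 0.0638]
tool_rot: [-3.142, -0.0, 2.211]
force: [0.3, 0.2, -0.1]
grip_width: 0.0851
```

Call:
servo_tool --rows '[[[0, 0, -3, 0, 0, 0], [0, 0, -4, 0, 0, 0], [0, 0, -4, 0, 0, 0], [0, 0, -4, 0, 0, 0], [0, 0, 0, 0, 0, 0]]]'

```text
clock: 24.1
position: [0.6144, -0.0369, 0.2167]
tool_rot: [3.138, 0.003, 2.21]
force: [-1.1, 0.1, -0.3]
grip_width: 0.0854
```

Call:
servo_tool --rows '[[[0, 0, 0, 0, 0, 0], [0, 0, 0, 0, 0, 0], [0, 0, 0, 0, 0, 0]]]'

```text
clock: 24.48
position: [0.6129, -0.037, 0.213]
tool_rot: [-3.141, -0.001, 2.211]
force: [0.5, -0.1, -1.2]
grip_width: 0.0852
```

```bash
cat > w.py <<'E'
from h import *
import sys
s=bot.observe(); f=bot.grab_frame("wrist"); g=bot.grab_frame("side")
print(s["clock"],s["position"],np.degrees(s["tool_rot"]),s["qpos"].round(2))
cv2.imwrite(f"pics/{sys.argv[1]}.png",cv2.resize(f["image"][:,:,::-1],(768,576)))
cv2.imwrite(f"pics/{sys.argv[1]}s.png",cv2.resize(g["image"][140:250,180:320,::-1],(700,550),interpolation=cv2.INTER_CUBIC))
E
python3 w.py d1
```

```text
24.475 [ 0.61285385 -0.03696589  0.21303575] [-1.79956038e+02 -4.81856824e-02  1.26664429e+02] [ 0.4   0.59 -0.65  1.62  0.4   1.06  0.27]
```

View pics/d1.png

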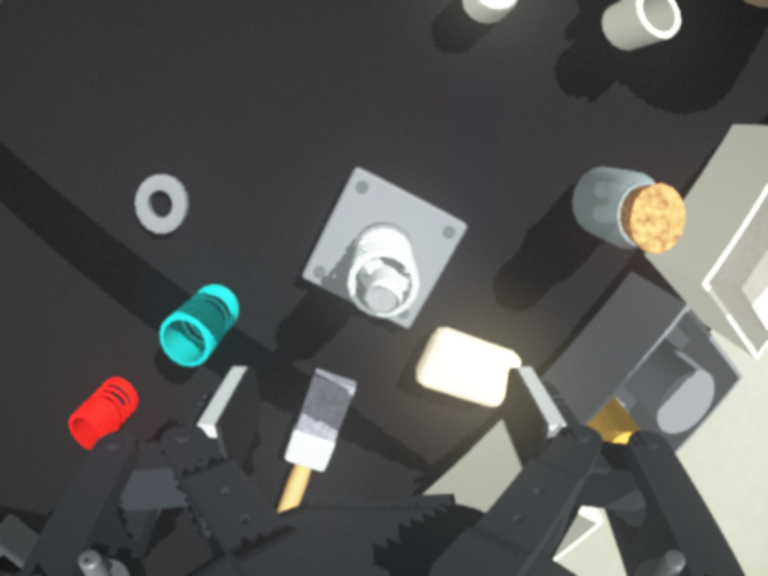

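View pics/d1s.png

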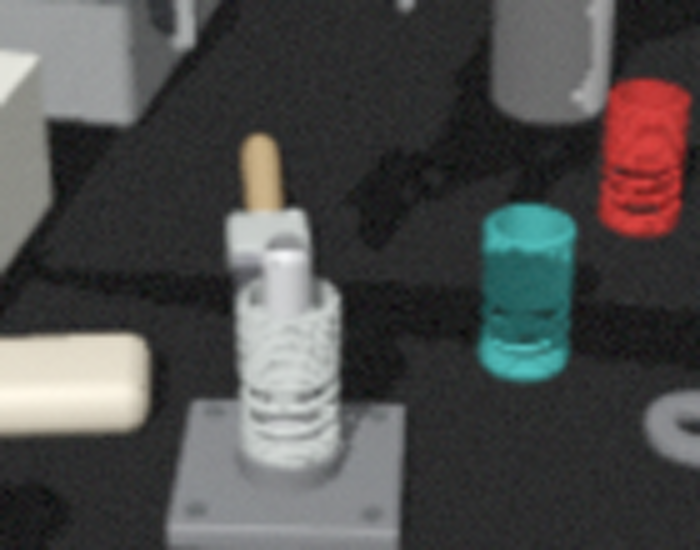

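Run:
```python
from h import *
s=bot.observe(); f=bot.grab_frame("wrist"); s2=bot.observe(); s["position"]=(s["position"]+s2["position"])/2
print(s["position"])
x,y,k=190,100,7
im=cv2.resize(f["image"][y:y+130,x:x+130,::-1],None,fx=k,fy=k,interpolation=cv2.INTER_CUBIC)
P=lambda q,c:cv2.polylines(im,[((q-[x,y]+.5)*k).astype(int)],True,c,1)
c=(.613,-.037)
for z,r,col in((.127,.0085,(0,0,255)),(.122,.01,(0,0,255)),(.1,.0215,(0,255,0)),(.025,.024,(255,0,255))): P(circ(f,c,z,r,wproj,s),col)
im=cv2.resize(im,(600,600)); cv2.imwrite("pics/e1.png",im)
t=bot.grab_frame("top"); g=bot.grab_frame("side")
b=[]
for fr,x,y in((t,205,155),(g,205,180)):
    k=8; im=cv2.resize(fr["image"][y:y+60,x:x+60,::-1],None,fx=k,fy=k,interpolation=cv2.INTER_CUBIC)
    P=lambda q,c:cv2.polylines(im,[((q-[x,y]+.5)*k).astype(int)],True,c,1)
    for z,r,col in((.127,.0085,(0,0,255)),(.1,.0215,(0,255,0)),(.025,.024,(255,0,255))): P(circ(fr,c,z,r),col)
    b.append(im)
cv2.imwrite("pics/e2.png",cv2.resize(np.hstack(b),(800,400)))
```

```text
[ 0.61297412 -0.03697535  0.21337986]
```

View pics/e1.png

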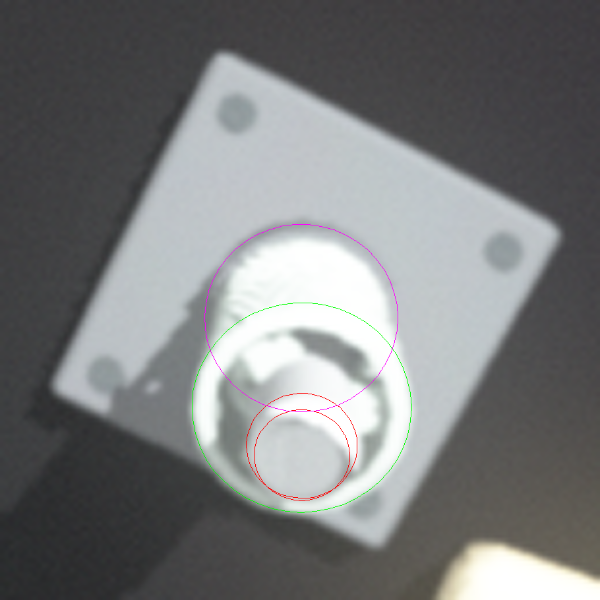

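View pics/e2.png

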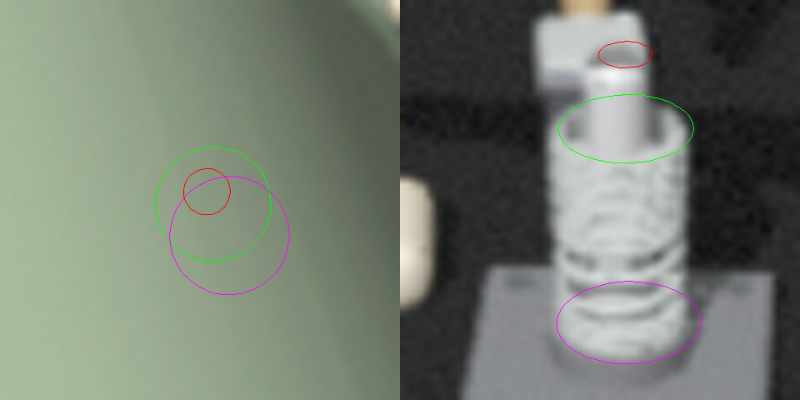

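Run:
```python
from h import *
t=bot.grab_frame("top"); g=bot.grab_frame("side")
for uv in((242.5,338),): pass
# refine cap with both static cams from initial pics
for n,p in dict(capT=(.540,.246,.036),capB=(.540,.246,0)).items(): print(n,proj(t,p),proj(g,p))
plan([.540,.246,.20],160,8)
```

```text
capT [[131.15182367 215.83823558]] [[242.7165853 326.9990235]]
capB [[135.83428332 217.00677237]] [[242.84468348 342.65989915]]
[np.float64(3.38), np.float64(1.38), np.float64(0.17), 0, 0, np.float64(-4.2)]
[np.float64(3.27), np.float64(1.62), np.float64(0.17), 0, 0, np.float64(-4.2)]
[np.float64(3.15), np.float64(1.86), np.float64(0.17), 0, 0, np.float64(-4.2)]
[np.float64(3.0), np.float64(2.08), np.float64(0.17), 0, 0, np.float64(-4.2)]
[np.float64(2.85), np.float64(2.29), np.float64(0.17), 0, 0, np.float64(-4.2)]
[np.float64(2.67), np.float64(2.49), np.float64(0.17), 0, 0, np.float64(-4.2)]
[np.float64(2.48), np.float64(2.68), np.float64(0.17), 0, 0, np.float64(-4.2)]
[np.float64(2.28), np.float64(2.85), np.float64(0.17), 0, 0, np.float64(-4.2)]
```

Call:
servo_tool --rows '[[[3.4, 1.4, 0, 0, 0, -4.2], [3.3, 1.6, 0, 0, 0, -4.2], [3.15, 1.85, 0.2, 0, 0, -4.2], [3.0, 2.1, 0.2, 0, 0, -4.2], [2.85, 2.3, 0.2, 0, 0, -4.2]]]' --grip 0.5

```text
clock: 25.45
position: [0.5668, 0.1414, 0.2079]
tool_rot: [3.141, 0.0, 2.579]
force: [0.1, 0.8, 0.3]
grip_width: 0.0637
```

Call:
servo_tool --rows '[[[2.65, 2.5, 0.5, 0, 0, -4.2], [2.5, 2.7, 1, 0, 0, -4.2], [2.3, 2.85, 1, 0, 0, -4.2], [0, 0, 0, 0, 0, 0], [0, 0, 0, 0, 0, 0]]]'

```text
clock: 26.08
position: [0.5396, 0.246, 0.1828]
tool_rot: [-3.141, 0.0, 2.796]
force: [0.9, 0.6, 0.1]
grip_width: 0.064
```

Call:
servo_tool --rows '[[[0, 0, 4, 0, 0, 0], [0, 0, 4, 0, 0, 0], [0, 0, 0, 0, 0, 0], [0, 0, 0, 0, 0, 0]]]'

```text
clock: 26.58
position: [0.5402, 0.2465, 0.1044]
tool_rot: [3.141, 0.001, 2.796]
force: [0.8, 0.5, -0.3]
grip_width: 0.0643
```

Run:
```python
from h import *
s=bot.observe(); f=bot.grab_frame("wrist"); print(s["clock"],s["position"],np.degrees(s["tool_rot"]))
im=f["image"][:,:,::-1].copy(); im=cv2.resize(im,(768,576))
p=s["position"]
for c,z in((p[:2],.036),((.54,.246),.036),(p[:2],0)):
    q=(circ(f,c,z,.019,wproj,s)+.5)*1.5; cv2.polylines(im,[q.astype(int)],True,(0,0,255) if c is not p else (0,255,0),1)
cv2.imwrite("pics/k1.png",im)
```

```text
26.575 [0.54016877 0.24654962 0.10439024] [1.79937839e+02 6.02671053e-02 1.60194466e+02]
```

View pics/k1.png

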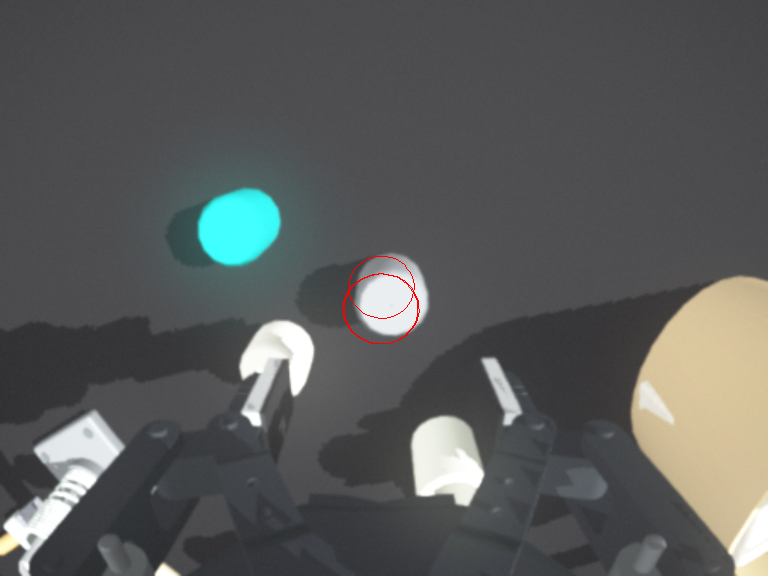

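Call:
servo_tool --rows '[[[0.3, 0.5, 1.5, 0, 0, 0], [0, 0, 2.5, 0, 0, 0], [0, 0, 2.5, 0, 0, 0], [0, 0, 2.5, 0, 0, 0], [0, 0, 0, 0, 0, 0]]]'

```text
clock: 27.25
position: [0.5373, 0.2523, 0.0116]
tool_rot: [-3.14, -0.002, 2.797]
force: [0.5, 0.1, 0.7]
grip_width: 0.0645
```

```bash
python3 w.py k2
```

```text
27.25 [0.53730347 0.25232221 0.01157131] [-1.79918087e+02 -9.23089173e-02  1.60279375e+02] [-0.1   0.86 -0.64  1.79  0.73  0.75  0.08]
```

View pics/k2.png

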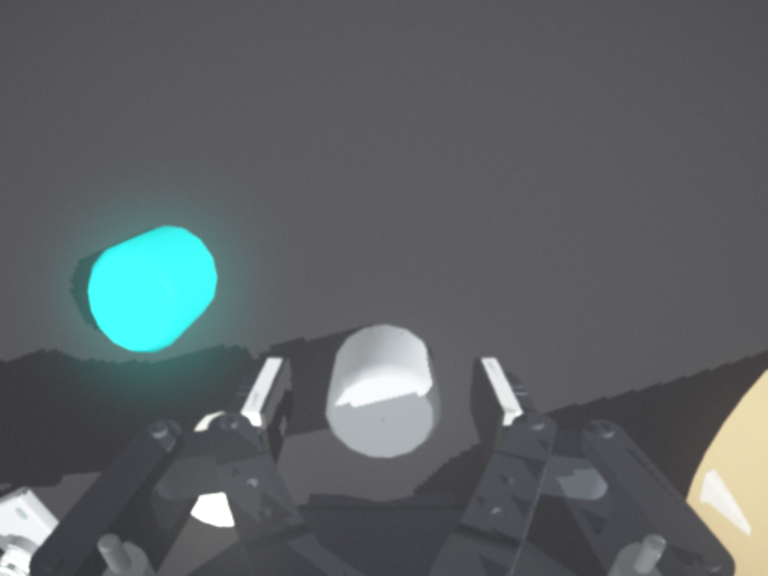

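Call:
servo_tool --rows '[[[0, 0, 0, 0, 0, 0], [0, 0, 0, 0, 0, 0], [0, 0, 0, 0, 0, 0]]]' --grip -1 --squeeze 20

```text
clock: 27.72
position: [0.5387, 0.2526, 0.0139]
tool_rot: [3.141, 0.001, 2.797]
force: [-1.4, -1.0, 8.7]
grip_width: 0.0377
```

Call:
servo_tool --rows '[[[0, 0, 0, 0, 0, 0], [0, 0, 0, 0, 0, 0], [0, 0, 0, 0, 0, 10], [0, 0, 0, 0, 0, 10]]]' --grip 0.3

```text
clock: 28.22
position: [0.5382, 0.2523, 0.0128]
tool_rot: [3.141, -0.0, 2.442]
force: [-0.8, -0.5, -0.2]
grip_width: 0.0555
```

Call:
servo_tool --rows '[[[0, 0, 0, 0, 0, 10], [0, 0, 0, 0, 0, 10], [0, 0, 0, 0, 0, 10], [0, 0, 0, 0, 0, 10], [0, 0, 0, 0, 0, 10]]]'

```text
clock: 28.85
position: [0.5382, 0.2524, 0.0129]
tool_rot: [3.142, -0.0, 1.57]
force: [0.2, 0.0, 0.5]
grip_width: 0.0556
```

Call:
servo_tool --rows '[[[0, 0, 0, 0, 0, 10], [0, 0, 0, 0, 0, 5], [0, 0, 0, 0, 0, 0], [0, 0, 0, 0, 0, 0]]]'

```text
clock: 29.35
position: [0.5381, 0.2524, 0.0128]
tool_rot: [-3.142, -0.0, 1.316]
force: [0.6, -0.6, 0.6]
grip_width: 0.0556
```

```bash
python3 w.py k3
```

```text
29.35 [0.53814665 0.25238045 0.01282546] [-1.79995424e+02 -4.37370942e-03  7.53824400e+01] [-0.33  0.79 -0.29  1.8   0.37  0.61 -1.11]
```

View pics/k3.png

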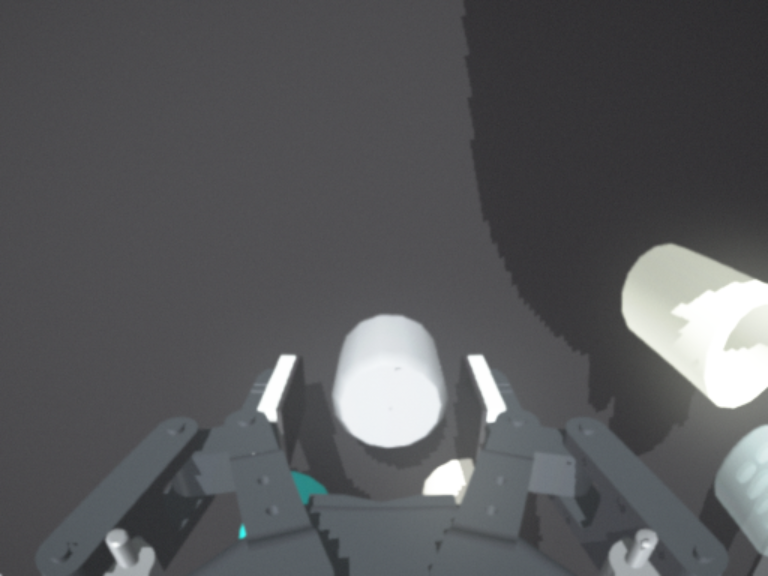

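Call:
servo_tool --rows '[[[0, 0, 0, 0, 0, 0], [0, 0, 0, 0, 0, 0], [0, 0, 0, 0, 0, 0], [0, 0, 0, 0, 0, 0]]]' --grip -1 --squeeze 30

```text
clock: 29.95
position: [0.5382, 0.2523, 0.013]
tool_rot: [3.141, -0.0, 1.314]
force: [-0.6, -1.5, 5.6]
grip_width: 0.0374
```

```bash
python3 fz.py
```

```text
F [-1.12 -1.25  5.74] P [0.5383 0.2523 0.013 ] foot z free -0.0265 [-0.229  0.28   0.033]
```

Call:
servo_tool --rows '[[[0, 0, -3, 0, 0, 0], [0, 0, -4, 0, 0, 0], [0, 0, -4, 0, 0, 0], [0, 0, -4, 0, 0, 0], [0, 0, 0, 0, 0, 0]]]'

```text
clock: 30.78
position: [0.5394, 0.2529, 0.1656]
tool_rot: [3.138, -0.003, 1.313]
force: [0.5, -0.2, -2.4]
grip_width: 0.0369
```

```bash
python3 w.py k4
python3 - <<'E'
from h import *
plan([.613,-.037,.175],75,8)
E
```

```text
30.775 [0.53942386 0.25293957 0.16555108] [ 1.79801838e+02 -1.71368105e-01  7.52501929e+01] [-0.27  0.57 -0.38  1.73  0.26  0.88 -1.02]
[np.float64(-3.26), np.float64(1.83), np.float64(-0.16), 0, 0, np.float64(0.0)]
[np.float64(-3.26), np.float64(1.83), np.float64(-0.16), 0, 0, np.float64(0.0)]
[np.float64(-3.25), np.float64(1.83), np.float64(-0.16), 0, 0, np.float64(0.0)]
[np.float64(-3.25), np.float64(1.83), np.float64(-0.16), 0, 0, np.float64(0.0)]
[np.float64(-3.25), np.float64(1.83), np.float64(-0.16), 0, 0, np.float64(0.0)]
[np.float64(-3.25), np.float64(1.83), np.float64(-0.16), 0, 0, np.float64(0.0)]
[np.float64(-3.25), np.float64(1.84), np.float64(-0.16), 0, 0, np.float64(0.0)]
[np.float64(-3.25), np.float64(1.84), np.float64(-0.16), 0, 0, np.float64(0.0)]
```

View pics/k4.png

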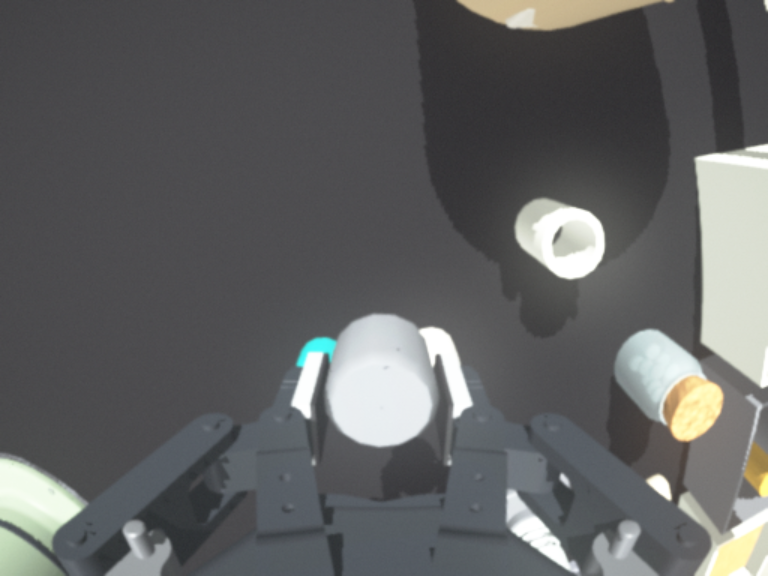

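Call:
servo_tool --rows '[[[-3.3, 1.8, -0.1, 0, 0, 0], [-3.3, 1.8, 0, 0, 0, 0], [-3.2, 1.8, 0, 0, 0, 0], [-3.2, 1.8, 0, 0, 0, 0], [-3.2, 1.8, 0, 0, 0, 0]]]'

```text
clock: 31.5
position: [0.5836, 0.0715, 0.1623]
tool_rot: [-3.14, 0.001, 1.314]
force: [-0.3, 1.0, -0.5]
grip_width: 0.0373
```

Call:
servo_tool --rows '[[[-3.2, 1.8, 0, 0, 0, 0], [-3.2, 1.9, 0, 0, 0, 0], [-3.0, 1.8, 0, 0, 0, 0], [0, 0, 0, 0, 0, 0], [0, 0, 0, 0, 0, 0]]]'

```text
clock: 32.12
position: [0.6127, -0.0315, 0.1627]
tool_rot: [-3.14, -0.0, 1.314]
force: [-0.1, 0.0, -0.4]
grip_width: 0.0371
```

```bash
python3 fz.py
python3 - <<'E'
from h import *
plan([.613,-.037,.155],75,1)
E
```

```text
F [-0.06  0.09 -0.39] P [ 0.6128 -0.0312  0.1631] foot z free 0.1236 [ 0.024 -0.045 -0.015]
[np.float64(-0.56), np.float64(0.14), np.float64(0.86), 0, 0, np.float64(0.3)]
```

Call:
servo_tool --rows '[[[-0.3, 0.1, 0.3, 0, 0, 0], [-0.26, 0.06, 0.3, 0, 0, 0], [0, 0, 0, 0, 0, 0], [0, 0, 0, 0, 0, 0], [0, 0, 0, 0, 0, 0]]]'

```text
clock: 32.95
position: [0.6134, -0.0378, 0.1579]
tool_rot: [3.141, -0.0, 1.314]
force: [-0.5, 0.7, -0.4]
grip_width: 0.0374
```

```bash
python3 fz.py
python3 - <<'E'
from h import *
s=bot.observe(); f=bot.grab_frame("wrist"); g=bot.grab_frame("side")
p=s["position"]; k=6
x,y=190,150; a=cv2.resize(f["image"][y:y+100,x:x+130,::-1],None,fx=4,fy=4,interpolation=cv2.INTER_CUBIC)
for c,z,r in((p[:2],p[2]-.013,.019),(p[:2],p[2]+.023,.019),((.613,-.037),.025,.024),((.613,-.037),.1,.0215)):
    cv2.polylines(a,[((circ(f,c,z,r,wproj,s)-[x,y]+.5)*4).astype(int)],True,(0,0,255),1)
x,y=205,165; b=cv2.resize(g["image"][y:y+80,x:x+56,::-1],None,fx=5,fy=5,interpolation=cv2.INTER_CUBIC)
for c,z,r in((p[:2],p[2]-.013,.019),(p[:2],p[2]+.023,.019),((.613,-.037),.122,.01),((.613,-.037),.1,.0215)):
    cv2.polylines(b,[((circ(g,c,z,r)-[x,y]+.5)*5).astype(int)],True,(0,0,255),1)
cv2.imwrite("pics/m1.png",np.hstack([a,b]))
E
```

```text
F [-0.24 -0.32 -0.04] P [ 0.6134 -0.0379  0.1579] foot z free 0.1184 [-0.092 -0.011 -0.008]
```

View pics/m1.png

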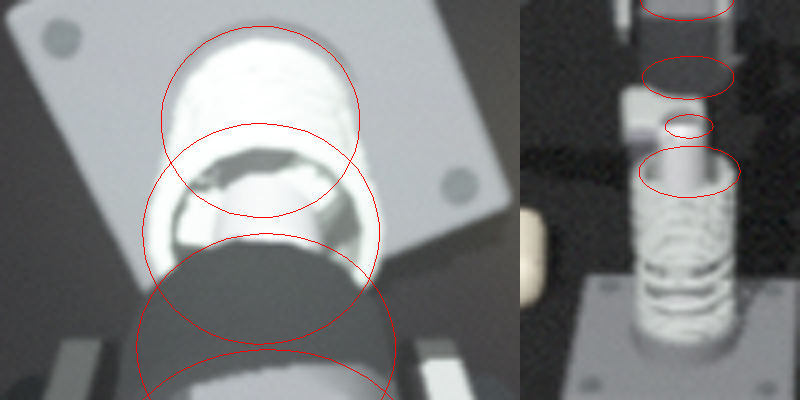

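Call:
servo_tool --rows '[[[0.05, 0.1, 0.5, 0, 0, 0], [0, 0, 0.5, 0, 0, 0], [0, 0, 0.5, 0, 0, 0], [0, 0, 0.2, 0, 0, 0], [0, 0, 0, 0, 0, 0]]]'

```text
clock: 33.88
position: [0.6144, -0.0377, 0.1406]
tool_rot: [-3.141, -0.0, 1.314]
force: [0.3, -0.5, 0.5]
grip_width: 0.0373
```

```bash
python3 fz.py
```

```text
F [-0.26 -0.16 -0.16] P [ 0.6145 -0.0377  0.1408] foot z free 0.1013 [0.02  0.012 0.016]
```

Call:
servo_tool --rows '[[[0, 0, 0.15, 0, 0, 0], [0, 0, 0.15, 0, 0, 0], [0, 0, 0, 0, 0, 0]]]'

```text
clock: 34.45
position: [0.6144, -0.0377, 0.1376]
tool_rot: [-3.141, 0.0, 1.314]
force: [0.6, 0.1, -0.9]
grip_width: 0.0368
```

```bash
python3 fz.py
```

```text
F [-0.4   0.36 -0.64] P [ 0.6145 -0.0377  0.1377] foot z free 0.0982 [ 0.015 -0.004  0.057]
```

Rim is at about 0.125, below the rod tip, with no contact. I'll keep lowering.

Call:
servo_tool --rows '[[[0, 0, 0.15, 0, 0, 0], [0, 0, 0.15, 0, 0, 0], [0, 0, 0, 0, 0, 0]]]'

```text
clock: 35.02
position: [0.6144, -0.0377, 0.1346]
tool_rot: [-3.141, 0.0, 1.313]
force: [-0.6, 0.8, -0.4]
grip_width: 0.0372
```

```bash
python3 fz.py
```

```text
F [ 0.07  0.38 -0.39] P [ 0.6144 -0.0377  0.1347] foot z free 0.0952 [ 0.001 -0.052  0.019]
```

Call:
servo_tool --rows '[[[0, 0, 0.15, 0, 0, 0], [0, 0, 0.15, 0, 0, 0], [0, 0, 0, 0, 0, 0]]]'

```text
clock: 35.6
position: [0.6144, -0.0377, 0.1316]
tool_rot: [-3.141, 0.0, 1.313]
force: [0.1, -0.3, -1.3]
grip_width: 0.0371
```

```bash
python3 fz.py
```

```text
F [ 0.3   0.26 -0.66] P [ 0.6144 -0.0377  0.1317] foot z free 0.0922 [-0.014 -0.03  -0.033]
```

Call:
servo_tool --rows '[[[0, 0, 0.2, 0, 0, 0], [0, 0, 0.2, 0, 0, 0], [0, 0, 0.2, 0, 0, 0], [0, 0, 0, 0, 0, 0]]]'

```text
clock: 36.3
position: [0.6144, -0.0377, 0.1256]
tool_rot: [-3.141, 0.0, 1.313]
force: [0.5, -0.2, -0.6]
grip_width: 0.0373
```

```bash
python3 fz.py
```

```text
F [-0.28 -0.   -0.63] P [ 0.6144 -0.0377  0.1257] foot z free 0.0862 [-0.063 -0.031 -0.06 ]
```

Call:
servo_tool --rows '[[[0, 0, 0.2, 0, 0, 0], [0, 0, 0.2, 0, 0, 0], [0, 0, 0.1, 0, 0, 0], [0, 0, 0, 0, 0, 0]]]'

```text
clock: 37.0
position: [0.6144, -0.0377, 0.1207]
tool_rot: [-3.141, -0.0, 1.313]
force: [0.5, -1.3, -1.3]
grip_width: 0.0372
```

```bash
python3 fz.py
```

```text
F [ 0.43 -0.43 -0.65] P [ 0.6145 -0.0377  0.1208] foot z free 0.0813 [-0.002 -0.027  0.023]
```

Call:
servo_tool --rows '[[[0, 0, 0.15, 0, 0, 0], [0, 0, 0.1, 0, 0, 0], [0, 0, 0, 0, 0, 0]]]'

```text
clock: 37.58
position: [0.6144, -0.0377, 0.1182]
tool_rot: [-3.141, 0.0, 1.314]
force: [-0.1, 0.9, 0.0]
grip_width: 0.0374
```

```bash
python3 fz.py
```

```text
F [ 0.31  0.04 -0.16] P [ 0.6145 -0.0377  0.1183] foot z free 0.0788 [0.015 0.039 0.014]
```

Call:
servo_tool --rows '[[[0, 0, 0.1, 0, 0, 0], [0, 0, 0, 0, 0, 0]]]'

```text
clock: 38.02
position: [0.6146, -0.0378, 0.1179]
tool_rot: [3.141, -0.0, 1.313]
force: [-3.5, -0.8, 8.5]
grip_width: 0.0372
```

```bash
python3 fz.py
```

```text
F [-3.19  0.2   8.97] P [ 0.6146 -0.0377  0.1179] foot z free 0.0784 [-0.007  0.682 -0.039]
```

Call:
servo_tool --rows '[[[0, 0, -0.05, 0, 0, 0], [0, 0, 0, 0, 0, 0], [0, 0, 0, 0, 0, 0], [0, 0, 0, 0, 0, 0], [0, 0, 0, 0, 0, 0]]]' --grip 1

```text
clock: 38.85
position: [0.6144, -0.0377, 0.1177]
tool_rot: [-3.141, 0.0, 1.313]
force: [1.2, 0.4, 0.1]
grip_width: 0.0851
```

Call:
servo_tool --rows '[[[0, 0, -2, 0, 0, 0], [0, 0, -3, 0, 0, 0], [0, 0, -3, 0, 0, 0], [0, 0, -3, 0, 0, 0], [0, 0, 0, 0, 0, 0]]]'

```text
clock: 39.48
position: [0.6156, -0.0376, 0.2315]
tool_rot: [3.137, -0.001, 1.313]
force: [-0.5, -0.1, -1.2]
grip_width: 0.0853
```

Call:
servo_tool --rows '[[[-5, 0, 0, 0, 0, 0], [-5, 0, 0, 0, 0, 0], [0, 0, 0, 0, 0, 0], [0, 0, 0, 0, 0, 0]]]'

```text
clock: 39.98
position: [0.589, -0.134, 0.2281]
tool_rot: [3.142, -0.0, 1.313]
force: [-0.1, -0.8, 0.7]
grip_width: 0.0851
```

```bash
python3 w.py z1
python3 - <<'E'
from h import *
g=bot.grab_frame("side"); t=bot.grab_frame("top")
cv2.imwrite("pics/zside.png",g["image"][:,:,::-1]);cv2.imwrite("pics/ztop.png",t["image"][:,:,::-1])
k=7;x,y=195,165
b=cv2.resize(g["image"][y:y+85,x:x+90,::-1],None,fx=k,fy=k,interpolation=cv2.INTER_CUBIC)
for c,z,r in(((.615,-.037),.105,.019),((.615,-.037),.141,.019),((.615,-.037),.1,.0215)):
    cv2.polylines(b,[((circ(g,c,z,r)-[x,y]+.5)*k).astype(int)],True,(0,0,255),1)
cv2.imwrite("pics/z2.png",b)
E
```

```text
39.975 [ 0.58902904 -0.13403458  0.22808977] [ 1.79997690e+02 -2.60166054e-02  7.52560009e+01] [ 0.38  0.51 -0.36  1.65  0.2   1.02 -0.31]
```

View pics/z1.png

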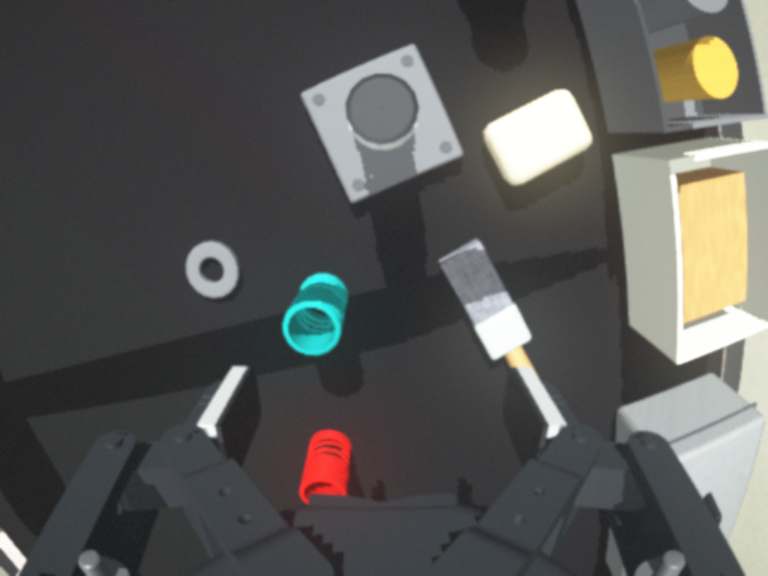

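View pics/z2.png

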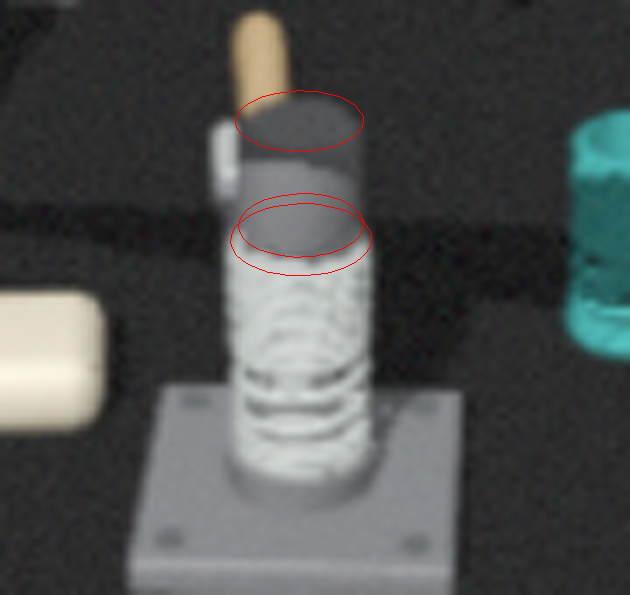

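View pics/zside.png

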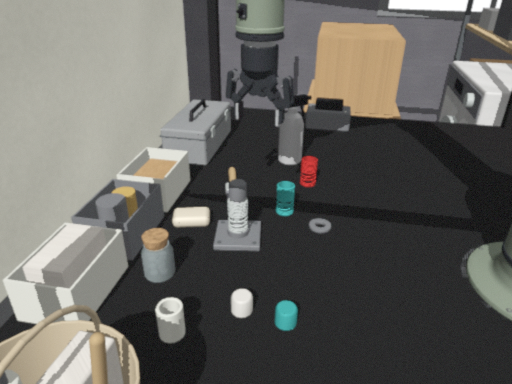

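```bash
python3 -c "
from workcell import bot
print(bot.job_done())"
```

```text
the job is handed in; nothing more can be done
None
```

I threaded the silver spring over both sets of lugs down onto the seat, fitted the grey cap on the rod's end, and let go of both. I handed the job in at about 40 s; `bot.job_done()` reports no verdict.

- **Spring:** It snagged once at the upper lugs, at about 3.5 N. The spring was roughly 3 mm off centre, so I lifted and re-centred it. It then passed without contact force. I turned it 60 degrees between the lugs; it passed the lower lugs freely and touched the seat at the expected height, with about 2 N.
- **Cap:** It went down freely and met the rod's end at its home height, rim about 105 mm by arm position, with about 9 N. The last pictures show it upright just above the spring.
- **Bystanders:** In the last pictures they look the same as at the start, judged by eye, and the gripper was clear of everything.
- **Disagreements:** The fixed cameras and the wrist camera disagreed by about 2–4 mm. My first wrist estimate of the foot was several millimetres off, probably because the arm was still settling. I trusted touch and the relative positions in the pictures instead.

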